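# Put the sharpening kit away

### The arm

A 6-joint arm with a two-finger parallel gripper is mounted at the origin on the work surface. World frame = base frame: x ahead of the robot, y to its left, z up, the work surface at z = 0. Lengths are in m, angles in rad, forces in N, time in s.
With the tool pointing down it reaches from about 0.35 to 1 m from the base axis. Payload 7.1 kg.
Tool frame: the origin (TCP) lies midway between the tips of the shut fingers; the grasp point (between the pads) lies 19 mm behind it; z points along the fingers, x is the direction in which the jaws open and shut, and the axes are right-handed (so a half turn about z gives the same grasp; the last joint's range is limited). The gripper opens to 85 mm and grips with 20 to 120 N. Pads are 22 mm wide; open, the fingers measure 114 mm over their backs; the gripper's body (76 mm by 85 mm) begins 54 mm behind the grasp point. The pads swing forward as they close: fully open they stand 13 mm farther back than shut.
Start: joints at [-1.245, 0.423, 1.63, -0, 1.089, -0.019], TCP at [0.211, -0.588, 0.231] pointing down, gripper open.
Joint ranges: [-3, 3], [-0.9, 2.11], [0.09, 2.58], [-1.31, 4.45], [0.11, 2.69], [-2.54, 2.54]. Speed limits (rad/s): [2.39, 2.39, 3.01, 3.14, 3.14, 3.14].

### API

Orientations are given as a unit quaternion [x, y, z, w].
In Python, from workcell import robot, viewer gives the robot as it stands.
- The arm moves only by the tool play_rows, never from a script. Its arguments are lists of equal length, an entry for each row: "delta_pos": the shift along the tool's x, y, z in mm, a list of three; "delta_rot": the turn, a rotation vector about the tool's x, y, z in rad, a list of three. A call has 1 to 10 rows; each row shifts and turns the commanded pose from where the row before left it, along the tool's axes as they then stand; what a row does not reach is not made up. A row lasts 1/12 s, in which the tool goes at most 41.7 mm and 7.16 degrees, less where a joint would pass 70% of its speed; a pose out of reach is approached as far as the arm can. A call is refused whole if a number of a shift passes 41.7 or a number of a turn 0.125, either way. A call with a gripper value outside its range is refused whole. "gripper" is the opening, from 0 (shut) to 1 (fully open), set as the call begins (left out, the last holds). The fingers move at their own pace and stop on an object; "squeeze" is the grip in N (left out, the last holds). Time passes only in rows, so rows that do not move let the fingers close. It gives the time, the measured TCP pose, the force and the opening at its end, in the units of the state.
- robot.observe(): the state, without advancing time (a new reading comes with each control period).
- viewer.get_image(name): name is "side" or "top"; returns a dict with "img" (420x560x3 uint8, red, green, blue), "z_map" (420x560 float32, m along the optical axis (not along the pixel's ray), 0 where there is no reading), "fx", "fy", "cx", "cy" (pixels), "world_to_cam" (4x4, takes a point from world to camera coordinates). Camera axes: x right, y down, z forward; pixel columns grow to the right and rows downward; lengths in m; the calibration is good to about 2 mm. A picture is of the moment at which its call begins.
- robot.close_job(): hands the job in, once; it reports no verdict.
Trained networks look in a picture, given as the dict that the camera call returned (one of the last four; its "shot" number tells which), for a name from the list of things; names that differ only in an ending like _2 or _b are one class to them, and where a whole thing is asked for, a point or a joint stands for the part that bears it (a point fixed in the world has none). Each returns a list of dicts, best first, with "conf" (0 to 1); they miss things now and then, are a little off and sometimes report something else, mostly with a low value. They report only what shows in the picture. A call takes as long as a camera call. They do not tell look-alikes from the thing itself.
- viewer.find_in(label, picture): "xy" ([column, row] in pixels, amid what is visible of it).
The state is a dict: "time_s": time; "qpos": joint angles; "joint_vel": joint speeds; "joint_torque": joint torques, N m; "tool_pos": TCP position; "eef_rot": TCP orientation; "ft_force": force on the tool from outside, world axes, zero at the start; "wrist_torque": the same for the moment, N m; "grip_width": opening from 0.0 (shut) to 1.0 (fully open).
Only numpy, scipy, OpenCV 4.12 (cv2) and the standard library are available. Lean on these libraries where they do the work, as an engineer would, in place of code of your own. Each camera call takes 0.05 s, during which the arm holds its last target. There are 200 camera calls.

### The job

Put the sharpening kit away: slide the keeper of the slotted rack fully open, stand every sharpening plate from the draining stand on its long edge in the slot with its own colour, right down on the slot's floor, then slide the keeper fully closed over them. Also set the tin of honing compound upright in the wooden tray, at any time, and leave the cork block, the mug, the screwdriver and the wooden offcut where they are.

Things in the scene. Friction and masses are not known exactly. Their poses are not given: they have to be found in the camera images.
- plate_blue: blue sharpening plate, slab 110 x 66 x 9 mm, 0.2 to 0.4 kg, one face steel; may be absent. Origin at its centre; x across the thickness, y along the length, z along the 66 mm width. Starts leaning in the stand on a long edge, y level, z 30 degrees from upright (top edge away from the robot), resting on two ribs near its ends: the middle of both faces is free for fingers
- plate_green: green sharpening plate, slab 110 x 66 x 9 mm, 0.2 to 0.4 kg, one face steel; may be absent. Origin at its centre; x across the thickness, y along the length, z along the 66 mm width. Starts leaning in the stand on a long edge, y level, z 30 degrees from upright (top edge away from the robot), resting on two ribs near its ends: the middle of both faces is free for fingers
- plate_red: red sharpening plate, slab 110 x 66 x 9 mm, 0.2 to 0.4 kg, one face steel; may be absent. Origin at its centre; x across the thickness, y along the length, z along the 66 mm width. Starts leaning in the stand on a long edge, y level, z 30 degrees from upright (top edge away from the robot), resting on two ribs near its ends: the middle of both faces is free for fingers
- plate_yellow: yellow sharpening plate, slab 110 x 66 x 9 mm, 0.2 to 0.4 kg, one face steel; may be absent. Origin at its centre; x across the thickness, y along the length, z along the 66 mm width. Starts leaning in the stand on a long edge, y level, z 30 degrees from upright (top edge away from the robot), resting on two ribs near its ends: the middle of both faces is free for fingers
- rack: wooden rack, fixed: base board 8 mm thick and a block with four slots along the rack's y, 42 mm apart in x, each 12 mm wide, 116 long, 28 deep (block top 36 mm above the bench). A seated plate's top edge is 74 mm above the bench. Coloured tags at the slot ends show which plate belongs where. Origin on the bench under the middle of the slots, z up
- slot_blue (a point): middle of the floor of the slot with the blue tags (rack x = -63 mm, 8 mm above the bench); axes as the rack's: slot along y. The centre of a seated plate is 33 mm above it
- slot_green (a point): middle of the floor of the slot with the green tags (rack x = -21 mm, 8 mm above the bench); axes as the rack's: slot along y. The centre of a seated plate is 33 mm above it
- slot_red (a point): middle of the floor of the slot with the red tags (rack x = 21 mm, 8 mm above the bench); axes as the rack's: slot along y. The centre of a seated plate is 33 mm above it
- slot_yellow (a point): middle of the floor of the slot with the yellow tags (rack x = 63 mm, 8 mm above the bench); axes as the rack's: slot along y. The centre of a seated plate is 33 mm above it
- keeper (a joint): position (m) of the rack's keeper, an aluminium arch whose crossbar spans all slots, 78 to 88 mm above the bench, sliding along the rack's y: 0 = fully closed (bar over the last 15 mm of the plates' +y ends, blocking loading), 0.07 = fully open, at its +y stop. Starts 0 to 12 mm open. About 2 N of friction; stays where left
- keeper_grip (a point): centre of the top of the keeper's black grip, 133 mm above the bench; the grip is an upright block 28 (rack x) x 20 (rack y) x 45 mm tall standing on the middle of the bar; moves with it. Axes as the rack's
- stand: grey plastic draining stand, fixed to the bench, 250 (x) x 236 (y) mm, with 2 x 2 sloped cradles at 140 mm (x) and 120 mm (y) spacing; origin on the bench at its centre. Tops of the plates in it are about 81 mm above the bench
- tin: round flat tin of honing compound, orange with a steel lid, 64 mm across, 42 mm tall, 0.14 to 0.28 kg, standing on the bench; origin at the centre of its underside, z up
- tray: low square wooden tray 150 x 150 mm, walls 5 mm thick and 20 mm tall, fixed to the bench; origin at the centre of its underside
- tray_in (a point): centre of the tray's inner floor, 5 mm above the bench (inside 140 x 140 mm)
- cork_block: cork sanding block 100 (x) x 55 (y) x 35 mm, origin at the centre of its underside, a bystander; leave it where it is
- mug: blue mug, 85 mm tall, a bystander; leave it where it is
- screwdriver: screwdriver, a bystander; leave it where it is
- offcut: wooden offcut 120 x 45 x 22 mm, a bystander; leave it where it is
Things that resemble listed ones, but are neither listed nor needed, are in the scene too. Of the things that look like the tin, take the one that is farthest to the robot's left at the start. What is shaped like the plate_red but orange is not meant.

How it is judged:
On the way, in this order (a step that is already met when the one before it is completed fails the run):
1. the keeper is slid fully open (past 62 of 70 mm) (value of joint keeper above 0.062 m), for 0.2 s.
2. every plate present stands seated in the slot of its colour, with the keeper open (x of plate_blue in the frame of slot_blue between -0.006 and 0.006 m and y of plate_blue in the frame of slot_blue between -0.01 and 0.01 m and z of plate_blue in the frame of slot_blue between 0.028 and 0.038 m and angle between the z axis of each of plate_blue, plate_green, plate_red, plate_yellow and the z axis of rack, either way round below 0.17 rad and angle between the y axis of each of plate_blue, plate_green, plate_red, plate_yellow and the y axis of rack, either way round below 0.12 rad and x of plate_green in the frame of slot_green between -0.006 and 0.006 m and y of plate_green in the frame of slot_green between -0.01 and 0.01 m and z of plate_green in the frame of slot_green between 0.028 and 0.038 m and x of plate_red in the frame of slot_red between -0.006 and 0.006 m and y of plate_red in the frame of slot_red between -0.01 and 0.01 m and z of plate_red in the frame of slot_red between 0.028 and 0.038 m and x of plate_yellow in the frame of slot_yellow between -0.006 and 0.006 m and y of plate_yellow in the frame of slot_yellow between -0.01 and 0.01 m and z of plate_yellow in the frame of slot_yellow between 0.028 and 0.038 m and value of joint keeper above 0.04 m), for 0.2 s.
3. the keeper is slid fully closed over the plates (value of joint keeper below 0.006 m and x of plate_blue in the frame of slot_blue between -0.006 and 0.006 m and y of plate_blue in the frame of slot_blue between -0.01 and 0.01 m and z of plate_blue in the frame of slot_blue between 0.028 and 0.038 m and angle between the z axis of each of plate_blue, plate_green, plate_red, plate_yellow and the z axis of rack, either way round below 0.17 rad and angle between the y axis of each of plate_blue, plate_green, plate_red, plate_yellow and the y axis of rack, either way round below 0.12 rad and x of plate_green in the frame of slot_green between -0.006 and 0.006 m and y of plate_green in the frame of slot_green between -0.01 and 0.01 m and z of plate_green in the frame of slot_green between 0.028 and 0.038 m and x of plate_red in the frame of slot_red between -0.006 and 0.006 m and y of plate_red in the frame of slot_red between -0.01 and 0.01 m and z of plate_red in the frame of slot_red between 0.028 and 0.038 m and x of plate_yellow in the frame of slot_yellow between -0.006 and 0.006 m and y of plate_yellow in the frame of slot_yellow between -0.01 and 0.01 m and z of plate_yellow in the frame of slot_yellow between 0.028 and 0.038 m), for 0.2 s.
At the end, for the whole second after the job is handed in: Every plate present stands on its long edge on its colour's slot floor (centre within 6 mm across, 10 mm along, 5 mm in height, lean < 0.17 rad); keeper within 6 mm of closed; tin upright on the tray's floor within 40 mm of its middle in x and y; all at rest (all of step 3 and x of tin in the frame of tray_in between -0.04 and 0.04 m and y of tin in the frame of tray_in between -0.04 and 0.04 m and z of tin in the frame of tray_in below 0.006 m and angle between tin's own z axis and vertical below 0.1 rad and linear speed of each of tin, plate_blue, plate_green, plate_red, plate_yellow below 0.02 m/s); the robot touches nothing.
It fails at once if a bystander is shoved more than 40 mm from its place (distance of any of cork_block, mug, screwdriver, offcut from where it was at the start of the episode above 0.04 m).
Of plate_blue, plate_green, plate_red, plate_yellow only 2 to 4 are there at a start; the rules pass over those that are not, and their reading is None.
At some moment in a run one of tin may be knocked a few centimetres aside while the robot is not near it.
It also fails if it takes over 210 s, if anything falls off the work surface, if the arm or the gripper's body presses on something with over 40 N, if the wrist force passes 120 N, or if a joint passes its speed limit or range.

## Working session

There is one attempt and no reset: what is moved stays moved. The work goes in short steps, Python scripts to look and compute and a tool call to move; the robot and the scene stay as the last step left them, time stands still between calls to the robot, and variables do not carry over. Pictures are saved under pics/ and viewed, about 12 in all and at most 16, crops included, and the job is handed in when it is done.

Besides the shell and the picture viewer there is one more tool, called after "Request:" by a JSON object that holds its "name" and its "arguments". play_rows: Moves the arm, as the interface text tells. Its arguments: {"type":"object","properties":{"delta_pos":{"type":"array","items":{"type":"array","items":{"type":"number"}}},"delta_rot":{"type":"array","items":{"type":"array","items":{"type":"number"}}},"gripper":{"type":"number"},"squeeze":{"type":"number"}},"required":["delta_pos","delta_rot"]}

```bash
mkdir -p pics; ls
cat > h.py <<'E'
import numpy as np, cv2
from workcell import robot, viewer
def shot(name,fn=None):
    p=viewer.get_image(name)
    if fn: cv2.imwrite(f'pics/{fn}.png',p['img'][:,:,::-1])
    return p
def cloud(p):
    z=p['z_map']; v,u=np.mgrid[:z.shape[0],:z.shape[1]]
    c=np.stack([(u-p['cx'])/p['fx']*z,(v-p['cy'])/p['fy']*z,z],-1)
    M=np.linalg.inv(p['world_to_cam']); w=c@M[:3,:3].T+M[:3,3]; w[z==0]=np.nan
    return w
def proj(p,X):
    c=np.asarray(X)@p['world_to_cam'][:3,:3].T+p['world_to_cam'][:3,3]
    return c[...,0]/c[...,2]*p['fx']+p['cx'], c[...,1]/c[...,2]*p['fy']+p['cy']
E
python3 - <<'E'
from h import *
for n in ('top','side'):
    p=shot(n,n+'0'); np.save(n+'0.npy',cloud(p)); 
    M=np.linalg.inv(p['world_to_cam']);print(n,M[:3,3].round(3),M[:3,2].round(2),p['fx'])
    w=cloud(p)
    for l in ['plate_blue','plate_green','plate_red','plate_yellow','rack','keeper_grip','stand','tin','tray','cork_block','mug','screwdriver','offcut']:
        print(l,[(np.round(d['xy']).astype(int).tolist(),round(d['conf'],2),w[int(d['xy'][1]),int(d['xy'][0])].round(3).tolist()) for d in viewer.find_in(l,p)[:4]])
print(robot.observe())
E
```

```text
pics
top [ 0.245 -0.031  1.633] [ 0.17  0.   -0.99] 467.6631161384517
plate_blue [([222, 221], 0.83, [0.492, 0.175, 0.069])]
plate_green [([221, 186], 0.72, [0.62, 0.19, 0.055]), ([296, 211], 0.3, [0.542, -0.072, 0.04])]
plate_red [([257, 182], 0.88, [0.637, 0.062, 0.061]), ([159, 289], 0.59, [0.259, 0.386, 0.011])]
plate_yellow [([256, 222], 0.72, [0.495, 0.06, 0.069])]
rack [([344, 218], 0.95, [0.512, -0.23, 0.102])]
keeper_grip [([344, 212], 0.8, [0.523, -0.229, 0.134]), ([343, 217], 0.15, [0.512, -0.23, 0.102])]
stand [([239, 211], 0.55, [0.54, 0.128, 0.005]), ([292, 210], 0.48, [0.542, -0.062, 0.044])]
tin [([352, 162], 0.83, [0.719, -0.268, 0.046]), ([320, 273], 0.74, [0.328, -0.158, 0.044]), ([295, 210], 0.61, [0.542, -0.072, 0.04]), ([413, 266], 0.16, [0.362, -0.48, 0.03])]
tray [([162, 233], 0.98, [0.453, 0.39, 0.01])]
cork_block [([287, 155], 0.62, [0.74, -0.039, 0.04]), ([239, 214], 0.5, [0.533, 0.125, 0.004])]
mug [([150, 167], 0.82, [0.691, 0.452, 0.005])]
screwdriver [([413, 266], 0.74, [0.362, -0.477, 0.03]), ([222, 222], 0.66, [0.489, 0.178, 0.068])]
offcut [([230, 25
[... 1115 characters left out ...]
.149, 0.018])]
{'time_s': 1.4, 'qpos': array([-1.24500844e+00,  4.23112830e-01,  1.62990158e+00,  3.59267589e-06,
        1.08857855e+00, -1.90363821e-02]), 'joint_vel': array([-0.00173533, -0.00098264, -0.00018772, -0.00015803, -0.0009698 ,
       -0.00028569]), 'joint_torque': array([-1.96531619e-03, -5.57341146e+01, -2.82141012e+01, -1.27621502e-04,
        8.62578217e-04,  8.94989256e-06]), 'tool_pos': array([ 0.21126954, -0.58819693,  0.23131042]), 'eef_rot': array([ 8.17933289e-01, -5.75313075e-01,  8.16072522e-07, -1.37498043e-06]), 'ft_force': array([-0.80788153,  0.59389389, -0.33291837]), 'wrist_torque': array([0.00455873, 0.02029343, 0.00281397]), 'grip_width': 1.0006206803796174}
```

Run:
```python
import cv2
a=cv2.imread('pics/top0.png')[130:310,130:440]; cv2.imwrite('pics/v1.png',cv2.resize(a,None,fx=2.55,fy=2.55,interpolation=cv2.INTER_CUBIC))
a=cv2.imread('pics/side0.png')[130:380,120:420]; cv2.imwrite('pics/v2.png',cv2.resize(a,None,fx=2.4,fy=2.4,interpolation=cv2.INTER_CUBIC))
```

```text
(no output)
```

View pics/v1.png

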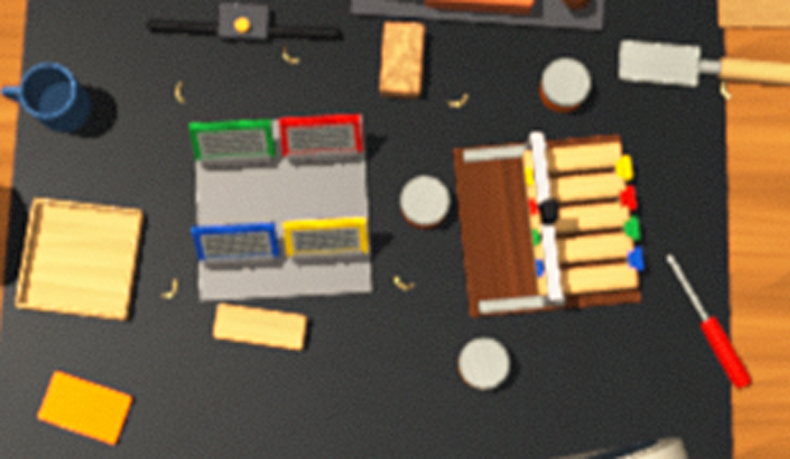

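View pics/v2.png

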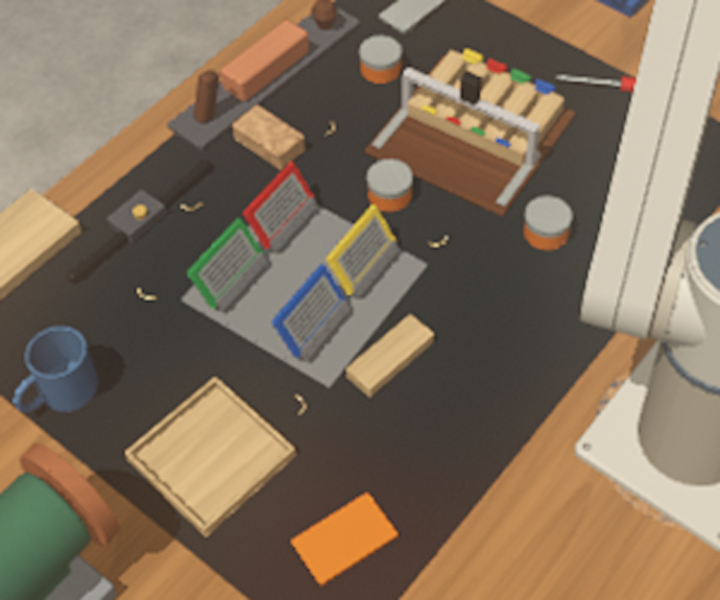

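The top view shows all four plates in the stand, with green and red at the back and blue and yellow at the front. The rack sits to the right, its keeper near closed with the grip at about crop (548,210). There are three tins. The leftmost is at crop (425,200), world about (0.54,-0.07), and that is the one to take. The orange slab at the lower left is a decoy.

Run:
```python
from h import *
T=np.load('top0.npy');S=np.load('side0.npy')
it=cv2.imread('pics/top0.png');is_=cv2.imread('pics/side0.png')
def reg(w,x0,x1,y0,y1,z0,z1):
    return (w[...,0]>x0)&(w[...,0]<x1)&(w[...,1]>y0)&(w[...,1]<y1)&(w[...,2]>z0)&(w[...,2]<z1)
print('bench z',np.nanmedian(T[reg(T,.4,.8,.25,.3,-.05,.05)][:,2]),np.nanmedian(S[reg(S,.4,.8,.25,.3,-.05,.05)][:,2]),np.nanstd(T[reg(T,.4,.8,.25,.3,-.05,.05)][:,2]))
for n,W in (('top',T),('side',S)):
    print(n)
    m=reg(W,.40,.66,-.36,-.15,.030,.044); P=W[m]
    print('block',cv2.minAreaRect((P[:,:2]*1000).astype(np.float32)),np.median(P[:,2]))
    m=reg(W,.35,.70,-.36,-.1,.070,.096);P=W[m]
    print('bar',cv2.minAreaRect((P[:,:2]*1000).astype(np.float32)),np.median(P[:,2]),len(P))
    m=reg(W,.35,.70,-.36,-.1,.125,.14);P=W[m]
    print('gripTop',P.mean(0),len(P))
    m=reg(W,.35,.70,-.45,-.05,.005,.012);P=W[m]
    print('base',cv2.minAreaRect((P[:,:2]*1000).astype(np.float32)))
    for c,(x,y) in dict(blue=(.492,.175),yellow=(.495,.06),green=(.62,.19),red=(.637,.062)).items():
        m=reg(W,x-.05,x+.06,y-.062,y+.065,.025,.1);P=W[m]
        n_=np.array([-np.cos(np.pi/6),0,.5]);zz=np.array([.5,0,np.cos(np.pi/6)])
        c0=P.mean(0);u,s,v=np.linalg.svd(P-c0,full_matrices=False)
        nn=v[2]*np.sign(v[2,2])
        top=P[P[:,2]>np.percentile(P[:,2],97)].mean(0)
        print(c,len(P),c0.round(4),'n',nn.round(3),'res',(s[2]/len(P)**.5).round(4),'top',top.round(4),'y',np.percentile(P[:,1],[1,99]).round(4))
    for x,y in ((.542,-.07),):
        m=reg(W,x-.05,x+.05,y-.05,y+.05,.036,.05);P=W[m];print('tin',P.mean(0),cv2.minEnclosingCircle((P[:,:2]*1000).astype(np.float32)))
    m=reg(W,.35,.56,.28,.5,.013,.026);P=W[m];print('tray',cv2.minAreaRect((P[:,:2]*1000).astype(np.float32)))
    m=reg(W,.38,.72,-.02,.27,.002,.01);P=W[m];print('stand',cv2.minAreaRect((P[:,:2]*1000).astype(np.float32)))
# tags
hsv=cv2.cvtColor(it,cv2.COLOR_BGR2HSV)
R=reg(T,.40,.66,-.36,-.15,.02,.06)
for c,(h0,h1) in dict(blue=(105,130),green=(60,85),red=(0,6),yellow=(22,32)).items():
    m=(R&(hsv[...,0]>=h0)&(hsv[...,0]<=h1)&(hsv[...,1]>170)&(hsv[...,2]>90)).astype(np.uint8)
    k,l,st,ce=cv2.connectedComponentsWithStats(m)
    print(c,[(int(st[i,4]),T[l==i].mean(0).round(4).tolist()) for i in range(1,k) if st[i,4]>5])
```

```text
bench z 0.001890875818016391 0.0010000390416387006 0.004884900612159752
top
block ((533.3325805664062, -291.30157470703125), (222.08004760742188, 142.95657348632812), 6.844141960144043) 0.036797865890846326
bar ((526.3494873046875, -233.08013916015625), (220.37232971191406, 17.785232543945312), 6.806075096130371) 0.08815824236289505 263
gripTop [ 0.52591133 -0.23365054  0.13278329] 53
base ((525.1705322265625, -250.0306854248047), (399.1484069824219, 349.704833984375), 89.95186614990234)
blue 523 [0.4796 0.1754 0.0567] n [-0.81  -0.065  0.582] res 0.0033 top [0.4973 0.1694 0.0873] y [0.1218 0.2292]
yellow 535 [0.4896 0.0584 0.0569] n [-0.816 -0.074  0.574] res 0.0033 top [0.506  0.0752 0.0869] y [0.0023 0.1235]
green 534 [0.6188 0.1877 0.0563] n [-0.82  -0.076  0.568] res 0.0035 top [0.6351 0.1952 0.0879] y [0.1339 0.2409]
red 536 [0.6289 0.068  0.0562] n [-0.817 -0.07   0.573] res 0.0035 top [0.6443 0.0789 0.0876] y [0.0138 0.1219]
tin [ 0.5495985  -0.07512409  0.04261469] ((549.9240112304688, -74.87498474121094), 32.42008972167969)
tray ((456.4380187988281, 387.8726501464844), (168
[... 902 characters left out ...]
[0.1355 0.2446]
red 597 [0.6249 0.0722 0.0546] n [-0.818 -0.067  0.571] res 0.0041 top [0.6418 0.0692 0.0856] y [0.0175 0.1245]
tin [ 0.54552211 -0.07185122  0.04202717] ((547.666259765625, -71.79045104980469), 36.67339324951172)
tray ((457.25616455078125, 395.3987121582031), (152.29550170898438, 155.17230224609375), 84.43345642089844)
stand ((550.0453491210938, 124.97567749023438), (339.9114074707031, 289.7085266113281), 0.02049833908677101)
blue [(8, [0.4776, -0.3582, 0.0389]), (7, [0.4606, -0.2333, 0.0386])]
green [(19, [0.5196, -0.3558, 0.0422])]
red [(36, [0.5609, -0.3516, 0.0415]), (13, [0.5446, -0.2228, 0.0369])]
yellow [(47, [0.6025, -0.3465, 0.039]), (21, [0.5874, -0.2175, 0.0376])]
```

```bash
cat > plates.py <<'E'
from h import *
def reg(w,x0,x1,y0,y1,z0,z1):
    return (w[...,0]>x0)&(w[...,0]<x1)&(w[...,1]>y0)&(w[...,1]<y1)&(w[...,2]>z0)&(w[...,2]<z1)
def plate(W,x,y,yaw=.086,tilt=np.pi/6):
    "centre from plane of the face, its y extent and its top"
    ex=np.array([np.cos(yaw),np.sin(yaw),0]);ey=np.array([-np.sin(yaw),np.cos(yaw),0]);ez=np.array([0,0,1.])
    n=-np.cos(tilt)*ex+np.sin(tilt)*ez; z=np.sin(tilt)*ex+np.cos(tilt)*ez
    P=W[reg(W,x-.07,x+.07,y-.08,y+.08,.02,.1)]
    P=P-np.array([x,y,0.05]);d=P@n;a=P@ey;b=P@z
    k=(abs(a)<.03)&(abs(b)<.02)&(abs(d)<.02); d0=np.median(d[k])
    f=abs(d-d0)<.006; f&=(b>-.01); 
    ys=np.percentile(a[f],[.5,99.5]); ym=ys.mean()
    c=np.array([x,y,.05])+ (d0-.0045)*n+ym*ey
    c+=z*(.050-c[2])/z[2]     # slide along face to nominal height
    return c,ys[1]-ys[0],b[f].max()
E
python3 - <<'E'
from plates import *
T=np.load('top0.npy');S=np.load('side0.npy')
for c,(x,y) in dict(blue=(.480,.177),yellow=(.490,.060),green=(.619,.189),red=(.629,.070)).items():
    r=[plate(W,x,y) for W in (T,S)]
    print(c,[(a.round(4).tolist(),round(b,3),round(d,3)) for a,b,d in r],((r[0][0]+r[1][0])/2).round(4))
E
```

```text
blue [([0.482, 0.1637, 0.05], np.float64(0.132), np.float64(0.046)), ([0.4799, 0.165, 0.05], np.float64(0.136), np.float64(0.041))] [0.481  0.1644 0.05  ]
yellow [([0.4899, 0.0707, 0.05], np.float64(0.138), np.float64(0.046)), ([0.4879, 0.0716, 0.05], np.float64(0.136), np.float64(0.038))] [0.4889 0.0711 0.05  ]
green [([0.622, 0.1752, 0.05], np.float64(0.133), np.float64(0.046)), ([0.6196, 0.177, 0.05], np.float64(0.136), np.float64(0.04))] [0.6208 0.1761 0.05  ]
red [([0.6303, 0.0814, 0.05], np.float64(0.135), np.float64(0.044)), ([0.627, 0.0816, 0.05], np.float64(0.133), np.float64(0.04))] [0.6287 0.0815 0.05  ]
```

```bash
cat > plan.py <<'E'
import sys, json, numpy as np
from scipy.spatial.transform import Rotation as R
from workcell import robot
def pose(yaw,tilt=0):
    "tool x along yaw, pointing down, tilted so that the hand leans to +x of yaw"
    return R.from_euler('z',yaw)*R.from_euler('y',tilt)*R.from_quat([1,0,0,0])
def plan(ways,start=None):
    """ways: (pos,yaw,tilt,rows); prints rows"""
    s=robot.observe()
    p,q=(s['tool_pos'],R.from_quat(s['eef_rot'])) if start is None else (np.array(start[0]),pose(*start[1:]))
    print('t',round(s['time_s'],2),'tcp',p.round(4),'grip',round(s['grip_width'],3),'F',s['ft_force'].round(1))
    for pos,yaw,tilt,n in ways:
        pos=np.array(pos,float);qt=pose(yaw,tilt); 
        rv=(q.inv()*qt).as_rotvec(); out=[];ro=[]
        p0=p.copy();q0=q
        for i in range(n):
            t=(i+1)/n
            d=np.round(q.inv().apply(p0+(pos-p0)*t-p)*1000,1); r=np.round((q.inv()*(q0*R.from_rotvec(rv*t))).as_rotvec(),3)
            p=p+q.apply(d)/1000; q=q*R.from_rotvec(r); out.append((d+0.).tolist());ro.append((r+0.).tolist())
        print('->',pos.round(4).tolist(),'maxpos',np.abs(out).max(),'maxrot',np.abs(ro).max())
        print(json.dumps(out).replace(' ',''));print(json.dumps(ro).replace(' ',''))
E
python3 - <<'E'
from plan import *
y=np.radians(-83.1)
plan([((.5235,-.2315,.20),y,0,14),((.5235,-.2315,.105),y,0,4)])
E
```

```text
t 1.4 tcp [ 0.2113 -0.5882  0.2313] grip 1.001 F [-0.8  0.6 -0.3]
-> [0.5235, -0.2315, 0.2] maxpos 29.6 maxrot 0.016
[[-16.4,-29.6,2.2],[-17.0,-29.3,2.3],[-17.3,-29.1,2.2],[-17.9,-28.8,2.2],[-18.3,-28.5,2.3],[-18.7,-28.2,2.2],[-19.2,-27.8,2.3],[-19.7,-27.6,2.2],[-20.1,-27.3,2.2],[-20.5,-26.9,2.3],[-20.9,-26.6,2.2],[-21.4,-26.3,2.2],[-21.8,-25.9,2.3],[-22.2,-25.6,2.2]]
[[0.0,0.0,0.016],[0.0,0.0,0.016],[0.0,0.0,0.016],[0.0,0.0,0.016],[0.0,0.0,0.016],[0.0,0.0,0.016],[0.0,0.0,0.016],[0.0,0.0,0.016],[0.0,0.0,0.016],[0.0,0.0,0.016],[0.0,0.0,0.016],[0.0,0.0,0.016],[0.0,0.0,0.016],[0.0,0.0,0.016]]
-> [0.5235, -0.2315, 0.105] maxpos 23.8 maxrot 0.0
[[0.0,0.0,23.8],[0.0,0.0,23.7],[0.0,0.0,23.8],[0.0,0.0,23.7]]
[[0.0,0.0,0.0],[0.0,0.0,0.0],[0.0,0.0,0.0],[0.0,0.0,0.0]]
```

Request:
{"name": "play_rows", "arguments": {"delta_pos": [[0,0,0],[0,0,0],[-26.4,-29.4,2.6],[-26.4,-29.4,2.6],[-26.4,-29.4,2.6],[-26.4,-29.4,2.6],[-26.4,-29.4,2.6],[-26.4,-29.4,2.6],[-26.4,-29.4,2.6],[-26.4,-29.4,2.6]], "delta_rot": [[0,0,0.112],[0,0,0.112],[0,0,0],[0,0,0],[0,0,0],[0,0,0],[0,0,0],[0,0,0],[0,0,0],[0,0,0]], "gripper": 0.7}}

```text
time_s: 2.23
tool_pos: [0.4203, -0.3487, 0.2107]
eef_rot: [0.748, -0.663, 0.0, 0.0]
ft_force: [0.5, -0.6, 0.9]
grip_width: 0.696
```

Request:
{"name": "play_rows", "arguments": {"delta_pos": [[-26.4,-29.4,2.6],[-26.4,-29.4,2.6],[-26.4,-29.4,2.6],[-26.4,-29.4,2.6],[0,0,0],[0,0,0]], "delta_rot": [[0,0,0],[0,0,0],[0,0,0],[0,0,0],[0,0,0],[0,0,0]]}}

```text
time_s: 2.73
tool_pos: [0.5245, -0.2295, 0.1999]
eef_rot: [0.75, -0.662, -0.0, 0.0]
ft_force: [0.3, 0.5, 0.4]
grip_width: 0.698
```

```bash
cat > plan.py <<'E'
import numpy as np
from scipy.spatial.transform import Rotation as R
from workcell import robot
def pose(yaw,tilt=0):
    return R.from_euler('z',yaw)*R.from_euler('y',tilt)*R.from_quat([1,0,0,0])
def plan(ways,start=None):
    """ways: (pos,yaw,tilt): turn in place, then shift in the new tool frame; totals and least rows"""
    s=robot.observe(); p,q=s['tool_pos'],R.from_quat(s['eef_rot'])
    e=q.as_matrix()
    print('t',round(s['time_s'],2),'tcp',p.round(4),'tx',e[:,0].round(3),'tz',e[:,2].round(3),'grip',round(s['grip_width'],3),'F',s['ft_force'].round(1),'q',s['qpos'].round(2))
    for pos,yaw,tilt in ways:
        qt=pose(yaw,tilt); r=(q.inv()*qt).as_rotvec(); d=qt.inv().apply(np.array(pos)-p)*1000
        print('rot',r.round(3),int(np.ceil(np.linalg.norm(r)/.12)),'shift',d.round(1),int(np.ceil(np.linalg.norm(d)/40)))
        p,q=np.array(pos),qt
E
python3 -c "
from plan import *
from h import shot
plan([((.5235,-.2315,.105),np.radians(-83.1),0)])
shot('side','a1')"
```

```text
t 2.73 tcp [ 0.5245 -0.2295  0.1999] tx [ 0.124 -0.992  0.   ] tz [-0. -0. -1.] grip 0.698 F [0.3 0.5 0.4] q [-0.43  0.39  1.77 -0.    0.98  1.01]
rot [ 0.    -0.     0.004] 1 shift [ 1.9  1.2 94.9] 3
```

View pics/a1.png

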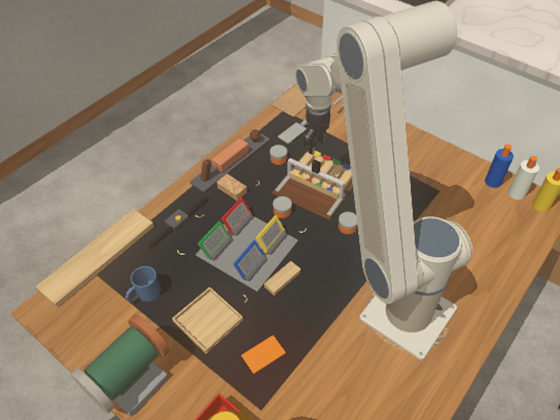

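The side view shows the hand above the rack, roughly over the keeper's grip at (315,165). Next I descend and close on the grip.

Request:
{"name": "play_rows", "arguments": {"delta_pos": [[2,1,24],[0,0,24],[0,0,24],[0,0,23],[0,0,0]], "delta_rot": [[0,0,0],[0,0,0],[0,0,0],[0,0,0],[0,0,0]]}}

```text
time_s: 3.2
tool_pos: [0.5189, -0.2334, 0.1013]
eef_rot: [0.748, -0.664, -0.003, 0.001]
ft_force: [-1.4, 1.7, 0.7]
grip_width: 0.7
```

Request:
{"name": "play_rows", "arguments": {"delta_pos": [[0,0,0],[0,0,0],[0,0,0],[0,0,0],[0,0,0],[0,0,0]], "delta_rot": [[0,0,0],[0,0,0],[0,0,0],[0,0,0],[0,0,0],[0,0,0]], "gripper": 0, "squeeze": 25}}

```text
time_s: 3.7
tool_pos: [0.5234, -0.2341, 0.1069]
eef_rot: [0.749, -0.663, 0.001, -0.0]
ft_force: [-2.7, -2.0, 6.8]
grip_width: 0.225
```

Request:
{"name": "play_rows", "arguments": {"delta_pos": [[-10,0,0],[-10,0,0],[-10,0,0],[-10,0,0],[-10,0,0],[-5,0,0],[0,0,0],[0,0,0]], "delta_rot": [[0,0,0],[0,0,0],[0,0,0],[0,0,0],[0,0,0],[0,0,0],[0,0,0],[0,0,0]]}}

```text
time_s: 4.37
tool_pos: [0.5167, -0.1784, 0.1069]
eef_rot: [0.749, -0.663, 0.001, -0.001]
ft_force: [-2.3, 1.7, 8.9]
grip_width: 0.23
```

Request:
{"name": "play_rows", "arguments": {"delta_pos": [[-2,0,0],[0,0,0],[0,0,0]], "delta_rot": [[0,0,0],[0,0,0],[0,0,0]]}}

```text
time_s: 4.62
tool_pos: [0.5165, -0.1769, 0.1069]
eef_rot: [0.749, -0.663, 0.001, -0.0]
ft_force: [-2.6, 0.6, 9.7]
grip_width: 0.231
```

Request:
{"name": "play_rows", "arguments": {"delta_pos": [[-2,0,0],[0,0,0],[0,0,0]], "delta_rot": [[0,0,0],[0,0,0],[0,0,0]]}}

```text
time_s: 4.87
tool_pos: [0.5163, -0.1751, 0.1069]
eef_rot: [0.749, -0.663, 0.001, -0.0]
ft_force: [-2.3, -0.4, 8.7]
grip_width: 0.231
```

Request:
{"name": "play_rows", "arguments": {"delta_pos": [[-2,0,0],[0,0,0],[0,0,0]], "delta_rot": [[0,0,0],[0,0,0],[0,0,0]]}}

```text
time_s: 5.12
tool_pos: [0.5161, -0.1732, 0.1069]
eef_rot: [0.749, -0.663, 0.001, -0.0]
ft_force: [-2.6, -0.9, 8.6]
grip_width: 0.23
```

Request:
{"name": "play_rows", "arguments": {"delta_pos": [[-2,0,0],[0,0,0],[0,0,0]], "delta_rot": [[0,0,0],[0,0,0],[0,0,0]]}}

```text
time_s: 5.37
tool_pos: [0.5158, -0.1713, 0.1069]
eef_rot: [0.749, -0.663, 0.001, -0.0]
ft_force: [-1.4, -1.4, 8.3]
grip_width: 0.228
```

Request:
{"name": "play_rows", "arguments": {"delta_pos": [[-2,0,0],[0,0,0],[0,0,0]], "delta_rot": [[0,0,0],[0,0,0],[0,0,0]]}}

```text
time_s: 5.62
tool_pos: [0.5159, -0.1712, 0.1069]
eef_rot: [0.749, -0.663, 0.003, 0.0]
ft_force: [-3.3, -12.5, 5.9]
grip_width: 0.23
```

Request:
{"name": "play_rows", "arguments": {"delta_pos": [[-2,0,0],[0,0,0],[0,0,0]], "delta_rot": [[0,0,0],[0,0,0],[0,0,0]]}}

```text
time_s: 5.87
tool_pos: [0.5159, -0.171, 0.1069]
eef_rot: [0.749, -0.663, 0.004, 0.001]
ft_force: [-3.4, -24.3, 2.6]
grip_width: 0.228
```

Run:
```python
from plan import *
from plates import *
plan([])
for n in('top','side'):
    p=shot(n,'b_'+n);W=cloud(p);np.save('b_'+n+'.npy',W)
    P=W[reg(W,.35,.70,-.36,-.1,.070,.096)]
    print(n,'bar',cv2.minAreaRect((P[:,:2]*1000).astype(np.float32)),len(P))
```

```text
t 5.87 tcp [ 0.5159 -0.171   0.1069] tx [ 0.122 -0.993  0.007] tz [ 0.004 -0.007 -1.   ] grip 0.228 F [ -3.4 -24.3   2.6] q [-0.34  0.48  1.89 -0.01  0.76  1.11]
top bar ((615.7888793945312, -158.86717224121094), (1.117240309715271, 28.447586059570312), 73.08528900146484) 5
side bar ((513.1708984375, -168.28260803222656), (224.02590942382812, 25.530588150024414), 6.192986965179443) 296
```

The keeper is at its +y stop: force rose to about 24 N at TCP (0.516, -0.171). That matches my rack estimate. Now I release, turn 90° and probe the grip across rack x to calibrate x.

Request:
{"name": "play_rows", "arguments": {"delta_pos": [[2,0,0],[2,0,0],[0,0,0],[0,0,0],[0,0,-30],[0,0,-30],[0,0,-30]], "delta_rot": [[0,0,0],[0,0,0],[0,0,0],[0,0,0],[0,0,0],[0,0,0],[0,0,0]], "gripper": 0.7}}

```text
time_s: 6.55
tool_pos: [0.5144, -0.17, 0.1957]
eef_rot: [0.749, -0.663, -0.001, 0.0]
ft_force: [0.2, -0.1, 0.1]
grip_width: 0.701
```

Request:
{"name": "play_rows", "arguments": {"delta_pos": [[0,0,0],[0,0,0],[0,0,0],[0,0,0],[0,0,0],[0,0,0],[0,0,0],[0,0,0],[0,0,0],[0,0,0]], "delta_rot": [[0,0,-0.12],[0,0,-0.12],[0,0,-0.12],[0,0,-0.12],[0,0,-0.12],[0,0,-0.12],[0,0,-0.12],[0,0,-0.12],[0,0,-0.12],[0,0,-0.12]]}}

```text
time_s: 7.38
tool_pos: [0.5149, -0.1702, 0.1951]
eef_rot: [0.993, -0.121, -0.0, -0.0]
ft_force: [0.0, -0.2, -0.4]
grip_width: 0.703
```

Request:
{"name": "play_rows", "arguments": {"delta_pos": [[0,0,0],[0,0,0],[0,0,0],[0,0,0],[0,0,0]], "delta_rot": [[0,0,-0.12],[0,0,-0.12],[0,0,-0.12],[0,0,0],[0,0,0]]}}

```text
time_s: 7.8
tool_pos: [0.515, -0.1703, 0.1951]
eef_rot: [0.999, 0.053, -0.0, -0.0]
ft_force: [0.3, -1.1, -0.3]
grip_width: 0.705
```

```bash
python3 -c "
from plan import *
plan([((.5159,-.1712,.108),.120,0)])"
```

```text
t 7.8 tcp [ 0.515  -0.1703  0.1951] tx [ 0.994  0.107 -0.   ] tz [-0.  0. -1.] grip 0.705 F [ 0.3 -1.1 -0.3] q [-0.34  0.35  1.84  0.    0.95 -0.45]
rot [-0.     0.    -0.013] 1 shift [ 0.8  1.  87.1] 3
```

Request:
{"name": "play_rows", "arguments": {"delta_pos": [[0.8,1,29],[0,0,29],[0,0,29],[0,0,0],[0,0,0],[0,0,0]], "delta_rot": [[0,0,-0.013],[0,0,0],[0,0,0],[0,0,0],[0,0,0],[0,0,0]]}}

```text
time_s: 8.3
tool_pos: [0.5166, -0.1718, 0.1092]
eef_rot: [0.998, 0.061, 0.0, 0.0]
ft_force: [-0.0, 0.2, 0.7]
grip_width: 0.697
```

Request:
{"name": "play_rows", "arguments": {"delta_pos": [[0,0,0],[0,0,0],[0,0,0],[0,0,0],[0,0,0],[0,0,0]], "delta_rot": [[0,0,0],[0,0,0],[0,0,0],[0,0,0],[0,0,0],[0,0,0]], "gripper": 0, "squeeze": 20}}

```text
time_s: 8.8
tool_pos: [0.5164, -0.172, 0.1097]
eef_rot: [0.998, 0.061, 0.001, 0.0]
ft_force: [-1.7, 0.3, 6.5]
grip_width: 0.325
```

```bash
python3 -c "
from plan import *
plan([])"
```

```text
t 8.8 tcp [ 0.5164 -0.172   0.1097] tx [0.992 0.122 0.002] tz [ 0.002 -0.001 -1.   ] grip 0.325 F [-1.7  0.3  6.5] q [-0.34  0.48  1.89 -0.    0.77 -0.47]
```

Lateral force is only -1.7 N, so the probe puts the grip centre at (0.516, -0.171). That gives a rack origin of (0.530, -0.288) with yaw 0.12. Next is the green plate.

```bash
cat > pl.py <<'E'
from plan import *
C=dict(blue=(.480,.1777),yellow=(.4903,.0581),green=(.6195,.1897),red=(.6298,.0701))
SX=dict(blue=-.063,green=-.021,red=.021,yellow=.063)
RO=np.array([.5302,-.2880]);YR=.12;YS=.086;TI=np.pi/6
def zax(t=TI,y=YS): return np.array([np.sin(t)*np.cos(y),np.sin(t)*np.sin(y),np.cos(t)])
def cen(c): return np.array([*C[c],.050])
def slot(c,z,dy=0): return np.array([*(RO+np.array([np.cos(YR),np.sin(YR)])*SX[c]+np.array([-np.sin(YR),np.cos(YR)])*dy),z])
E
python3 -c "
from pl import *
c=cen('green')
plan([((.5164,-.172,.205),.12,0),(c+.09*zax(),YS,TI),(c+.003*zax(),YS,TI),(c+.1*zax(),YS,TI),(slot('green',.15),YR,0)])"
```

```text
t 8.8 tcp [ 0.5164 -0.172   0.1097] tx [0.992 0.122 0.002] tz [ 0.002 -0.001 -1.   ] grip 0.325 F [-1.7  0.3  6.5] q [-0.34  0.48  1.89 -0.    0.77 -0.47]
rot [ 0.001 -0.002  0.003] 1 shift [ -0.   -0.  -95.3] 3
rot [ 0.009 -0.524  0.033] 5 shift [ 193.4 -351.5  -22.7] 11
rot [0. 0. 0.] 0 shift [ 0. -0. 87.] 3
rot [0. 0. 0.] 0 shift [ -0.   0. -97.] 3
rot [-0.009  0.524 -0.033] 5 shift [-216.8  461.9  -13.4] 13
```

Request:
{"name": "play_rows", "arguments": {"delta_pos": [[0,0,0],[0,0,0],[0,0,-32],[0,0,-32],[0,0,-32],[0,0,0],[0,0,0],[0,0,0],[0,0,0],[0,0,0]], "delta_rot": [[0,0,0],[0,0,0],[0,0,0],[0,0,0],[0,0,0],[0.002,-0.105,0.007],[0.002,-0.105,0.007],[0.002,-0.105,0.007],[0.002,-0.105,0.007],[0.002,-0.105,0.007]], "gripper": 0.5}}

```text
time_s: 9.63
tool_pos: [0.5166, -0.1717, 0.2053]
eef_rot: [0.964, 0.042, -0.261, 0.012]
ft_force: [0.1, 1.0, -1.1]
grip_width: 0.5
```

Request:
{"name": "play_rows", "arguments": {"delta_pos": [[19.3,-35.1,-2.3],[19.3,-35.1,-2.3],[19.3,-35.1,-2.3],[19.3,-35.1,-2.3],[19.3,-35.1,-2.3],[19.3,-35.1,-2.3],[19.3,-35.1,-2.3],[19.3,-35.1,-2.3],[19.3,-35.1,-2.3],[19.3,-35.1,-2.3]], "delta_rot": [[0,0,0],[0,0,0],[0,0,0],[0,0,0],[0,0,0],[0,0,0],[0,0,0],[0,0,0],[0,0,0],[0,0,0]], "gripper": 0.4}}

```text
time_s: 10.47
tool_pos: [0.6637, 0.1955, 0.1272]
eef_rot: [0.965, 0.042, -0.259, 0.011]
ft_force: [0.9, -0.1, -0.1]
grip_width: 0.406
```

Request:
{"name": "play_rows", "arguments": {"delta_pos": [[0,0,0],[0,0,0]], "delta_rot": [[0,0,0],[0,0,0]]}}

```text
time_s: 10.63
tool_pos: [0.6629, 0.1959, 0.1261]
eef_rot: [0.965, 0.044, -0.26, 0.012]
ft_force: [0.4, -1.6, 0.1]
grip_width: 0.402
```

```bash
python3 -c "
from pl import *
from h import *
c=cen('green')
plan([(c+.003*zax(),YS,TI),(c+.1*zax(),YS,TI)])
p=shot('side');a=p['img'][170:330,160:360,::-1];cv2.imwrite('pics/c1.png',cv2.resize(a,None,fx=3.5,fy=3.5,interpolation=2))"
```

```text
t 10.63 tcp [0.6629 0.1959 0.1261] tx [ 0.861  0.078 -0.502] tz [-0.5   -0.045 -0.865] grip 0.402 F [ 0.4 -1.6  0.1] q [0.24 0.89 1.13 0.07 1.64 0.13]
rot [0.002 0.002 0.004] 1 shift [ 0.1  2.4 84.8] 3
rot [0. 0. 0.] 0 shift [ -0.   0. -97.] 3
```

View pics/c1.png

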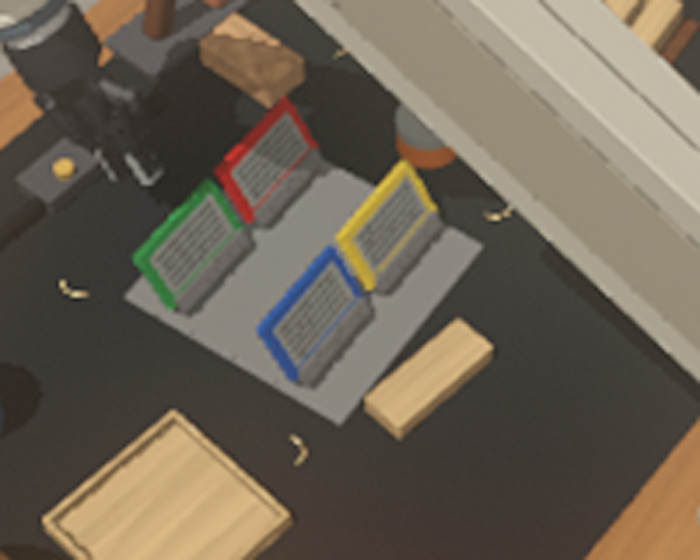

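The tilted hand is above and behind the green plate, with the fingertips at crop (130,170) and the plate at (200,240). Next I descend along the face and grip.

Request:
{"name": "play_rows", "arguments": {"delta_pos": [[0,2.4,17],[0,0,17],[0,0,17],[0,0,17],[0,0,17],[0,0,0],[0,0,0]], "delta_rot": [[0.002,0.002,0.004],[0,0,0],[0,0,0],[0,0,0],[0,0,0],[0,0,0],[0,0,0]]}}

```text
time_s: 11.27
tool_pos: [0.6206, 0.1863, 0.0541]
eef_rot: [0.965, 0.039, -0.259, 0.011]
ft_force: [0.5, -0.3, -0.0]
grip_width: 0.398
```

Request:
{"name": "play_rows", "arguments": {"delta_pos": [[0,0,0],[0,0,0],[0,0,0],[0,0,0],[0,0,0],[0,0,0]], "delta_rot": [[0,0,0],[0,0,0],[0,0,0],[0,0,0],[0,0,0],[0,0,0]], "gripper": 0, "squeeze": 25}}

```text
time_s: 11.77
tool_pos: [0.6223, 0.1875, 0.0555]
eef_rot: [0.965, 0.04, -0.257, 0.011]
ft_force: [1.6, -1.6, 6.7]
grip_width: 0.104
```

```bash
python3 -c "
from pl import *
c=cen('green')
s=robot.observe();print((R.from_quat(s['eef_rot']).inv().apply(s['ft_force'])).round(1))
plan([(c+.003*zax(),YS,TI),(c+.1*zax(),YS,TI)])"
```

```text
[-2.1  1.7 -6.5]
t 11.77 tcp [0.6223 0.1875 0.0555] tx [ 0.864  0.072 -0.498] tz [-0.496 -0.041 -0.867] grip 0.104 F [ 1.6 -1.6  6.7] q [0.24 0.91 1.27 0.08 1.48 0.13]
rot [-0.002 -0.003 -0.003] 1 shift [ 0.5 -2.5  3.1] 1
rot [0. 0. 0.] 0 shift [ -0.   0. -97.] 3
```

Request:
{"name": "play_rows", "arguments": {"delta_pos": [[0,0,0],[0,0,0],[0,0,-20],[0,0,-30],[0,0,-30],[0,0,-30],[0,0,-30],[0,0,0]], "delta_rot": [[0,0,0],[0,0,0],[0,0,0],[0,0,0],[0,0,0],[0,0,0],[0,0,0],[0,0,0]], "squeeze": 60}}

```text
time_s: 12.43
tool_pos: [0.6957, 0.1941, 0.1811]
eef_rot: [0.967, 0.04, -0.253, 0.009]
ft_force: [0.4, 0.3, -1.6]
grip_width: 0.096
```

Request:
{"name": "play_rows", "arguments": {"delta_pos": [[0,0,0],[0,0,0],[0,0,0],[0,0,0],[0,0,0],[0,0,0]], "delta_rot": [[-0.002,0.104,-0.007],[-0.002,0.104,-0.007],[-0.002,0.104,-0.007],[-0.002,0.104,-0.007],[-0.002,0.104,-0.007],[0,0,0]]}}

```text
time_s: 12.93
tool_pos: [0.6864, 0.193, 0.174]
eef_rot: [0.998, 0.06, -0.002, 0.0]
ft_force: [-0.4, 0.0, -4.2]
grip_width: 0.096
```

```bash
python3 -c "
from pl import *
plan([(slot('green',.2),YR,0)])"
```

```text
t 12.93 tcp [0.6864 0.193  0.174 ] tx [ 0.993  0.119 -0.004] tz [-0.004 -0.001 -1.   ] grip 0.096 F [-0.4  0.  -4.2] q [ 0.26  0.61  1.45 -0.    1.08  0.14]
rot [ 0.001  0.004 -0.   ] 1 shift [-233.6  458.9  -26. ] 13
```

Request:
{"name": "play_rows", "arguments": {"delta_pos": [[-18,35.3,-5],[-18,35.3,-5],[-18,35.3,-5],[-18,35.3,-5],[-18,35.3,-6],[-18,35.3,0],[-18,35.3,0],[-18,35.3,0],[-18,35.3,0],[-18,35.3,0]], "delta_rot": [[0,0.004,0],[0,0,0],[0,0,0],[0,0,0],[0,0,0],[0,0,0],[0,0,0],[0,0,0],[0,0,0],[0,0,0]]}}

```text
time_s: 13.77
tool_pos: [0.5529, -0.18, 0.2007]
eef_rot: [0.998, 0.059, -0.001, -0.001]
ft_force: [0.9, 0.5, -3.1]
grip_width: 0.097
```

Request:
{"name": "play_rows", "arguments": {"delta_pos": [[-18,35.3,0],[-18,35.3,0],[-18,35.3,0],[0,0,0],[0,0,0],[0,0,0]], "delta_rot": [[0,0,0],[0,0,0],[0,0,0],[0,0,0],[0,0,0],[0,0,0]]}}

```text
time_s: 14.27
tool_pos: [0.5125, -0.29, 0.2005]
eef_rot: [0.998, 0.059, -0.0, -0.001]
ft_force: [0.1, 0.0, -3.2]
grip_width: 0.096
```

```bash
cat > held.py <<'E'
from pl import *
from plates import *
def held(c):
    s=robot.observe();t=s['tool_pos']; hr=dict(blue=(105,130),green=(55,88),red=(0,8),yellow=(20,34))[c]
    for n in ('side','top'):
        p=shot(n,'h_'+n+'_'+c);W=cloud(p);h=cv2.cvtColor(p['img'],cv2.COLOR_RGB2HSV)
        m=reg(W,t[0]-.05,t[0]+.05,t[1]-.09,t[1]+.09,t[2]-.05,t[2]+.05)&(h[...,0]>=hr[0])&(h[...,0]<=hr[1])&(h[...,1]>110)&(h[...,2]>50)
        P=W[m]-t; 
        if len(P)<8: print(n,'few',len(P));continue
        a=P[:,0]*np.cos(YR)+P[:,1]*np.sin(YR);b=-P[:,0]*np.sin(YR)+P[:,1]*np.cos(YR)
        print(n,len(P),'across',np.percentile(a,[2,50,98]).round(4),'along',np.percentile(b,[1,99]).round(4),'mid',np.percentile(b,[1,99]).mean().round(4),'z',np.percentile(P[:,2],[1,99]).round(4))
if __name__=='__main__':
    import sys; held(sys.argv[1]); plan([(slot(sys.argv[1],z),YR,0) for z in (.2,.1,.046)])
E
python3 held.py green
```

```text
side 47 across [-0.0061 -0.0028  0.0034] along [0.0048 0.0607] mid 0.0328 z [-0.0263  0.0329]
top few 0
t 14.37 tcp [ 0.513  -0.289   0.2007] tx [ 0.993  0.119 -0.   ] tz [-0.     0.001 -1.   ] grip 0.094 F [ 0.4 -0.3 -3.9] q [-0.53  0.41  1.74  0.    1.   -0.65]
rot [-0.001  0.    -0.   ] 1 shift [-3.8  1.1  0.7] 1
rot [0. 0. 0.] 0 shift [  0.   0. 100.] 3
rot [0. 0. 0.] 0 shift [ 0.  0. 54.] 2
```

The side camera sees the held plate's +y end at about +59 mm (bias corrected), so the plate sits about 3 mm off along y. I'll correct for that and descend in steps, watching force.

Request:
{"name": "play_rows", "arguments": {"delta_pos": [[-3.8,4,0],[0,0,30],[0,0,30],[0,0,30],[0,0,20],[0,0,8],[0,0,0],[0,0,0]], "delta_rot": [[0,0,0],[0,0,0],[0,0,0],[0,0,0],[0,0,0],[0,0,0],[0,0,0],[0,0,0]]}}

```text
time_s: 15.03
tool_pos: [0.5101, -0.2942, 0.0836]
eef_rot: [0.998, 0.06, 0.001, 0.0]
ft_force: [-0.8, -0.1, -2.8]
grip_width: 0.098
```

```bash
python3 -c "
from held import *
held('green')
plan([(slot('green',.08,-.003),YR,0)])
p=shot('side');a=p['img'][110:230,250:390,::-1];cv2.imwrite('pics/d1.png',cv2.resize(a,None,fx=5,fy=5,interpolation=2))"
```

```text
side 46 across [-0.0064 -0.0029  0.0036] along [0.0026 0.0705] mid 0.0365 z [-0.0467  0.0342]
top few 6
t 15.13 tcp [ 0.5108 -0.2948  0.0847] tx [0.993 0.119 0.003] tz [ 0.003 -0.002 -1.   ] grip 0.094 F [-0.1 -0.2 -3. ] q [-0.54  0.57  1.79  0.    0.77 -0.66]
rot [ 0.002 -0.003 -0.001] 1 shift [-0.9 -1.5  4.7] 1
```

View pics/d1.png

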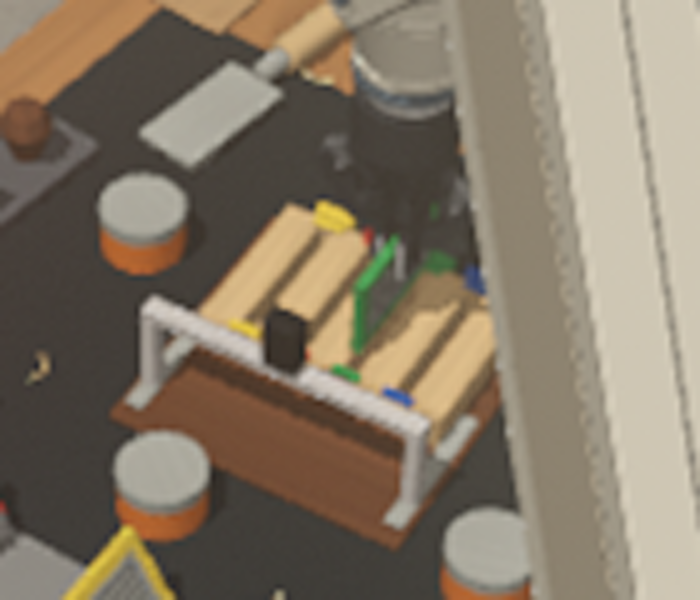

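The held green plate is lined up over the green slot and its near end is inside the slot. I'll lower it in steps.

Request:
{"name": "play_rows", "arguments": {"delta_pos": [[-0.7,-1,5],[0,0,5],[0,0,4],[0,0,0],[0,0,0]], "delta_rot": [[0,0,0],[0,0,0],[0,0,0],[0,0,0],[0,0,0]]}}

```text
time_s: 15.6
tool_pos: [0.5091, -0.2929, 0.0699]
eef_rot: [0.998, 0.059, 0.001, -0.0]
ft_force: [-1.2, 6.1, 8.4]
grip_width: 0.097
```

Request:
{"name": "play_rows", "arguments": {"delta_pos": [[0,0,4],[0,0,4],[0,0,0],[0,0,0]], "delta_rot": [[0,0,0],[0,0,0],[0,0,0],[0,0,0]]}}

```text
time_s: 15.93
tool_pos: [0.5086, -0.2902, 0.0627]
eef_rot: [0.998, 0.059, 0.0, -0.002]
ft_force: [-2.3, 20.8, 22.7]
grip_width: 0.095
```

Request:
{"name": "play_rows", "arguments": {"delta_pos": [[0,-2,-1],[0,-1.5,0],[0,0,0],[0,0,0]], "delta_rot": [[0,0,0],[0,0,0],[0,0,0],[0,0,0]]}}

```text
time_s: 16.27
tool_pos: [0.5086, -0.2894, 0.063]
eef_rot: [0.998, 0.059, 0.001, -0.0]
ft_force: [-2.3, 5.4, 9.3]
grip_width: 0.09
```

Request:
{"name": "play_rows", "arguments": {"delta_pos": [[0,0,4],[0,0,4],[0,0,0],[0,0,0]], "delta_rot": [[0,0,0],[0,0,0],[0,0,0],[0,0,0]]}}

```text
time_s: 16.6
tool_pos: [0.5081, -0.2866, 0.0552]
eef_rot: [0.998, 0.059, -0.0, -0.002]
ft_force: [-2.0, 21.4, 18.3]
grip_width: 0.091
```

Request:
{"name": "play_rows", "arguments": {"delta_pos": [[0,-3,0],[0,0,0],[0,0,0]], "delta_rot": [[0,0,0],[0,0,0],[0,0,0]]}}

```text
time_s: 16.85
tool_pos: [0.5083, -0.2859, 0.0552]
eef_rot: [0.998, 0.059, 0.001, -0.0]
ft_force: [-1.6, 8.8, 11.1]
grip_width: 0.097
```

```bash
python3 -c "
from held import *
plan([(slot('green',.047),YR,0)])
p=shot('side');q=shot('top')
a=p['img'][130:200,285:365,::-1];b=q['img'][180:280,310:410,::-1];f=lambda i:cv2.resize(i,(400,500*i.shape[0]//100 if 0 else int(400*i.shape[0]/i.shape[1])),interpolation=2)
A,B=f(a),f(b);o=np.zeros((400,800,3),np.uint8);o[:A.shape[0],:400]=A;o[:B.shape[0],400:]=B
cv2.imwrite('pics/d2.png',o)"
```

```text
t 16.85 tcp [ 0.5083 -0.2859  0.0552] tx [0.993 0.118 0.001] tz [ 0.001  0.001 -1.   ] grip 0.097 F [-1.6  8.8 11.1] q [-0.53  0.61  1.81  0.    0.71 -0.65]
rot [-0.001 -0.001 -0.001] 1 shift [0.5 4.7 8.2] 1
```

View pics/d2.png

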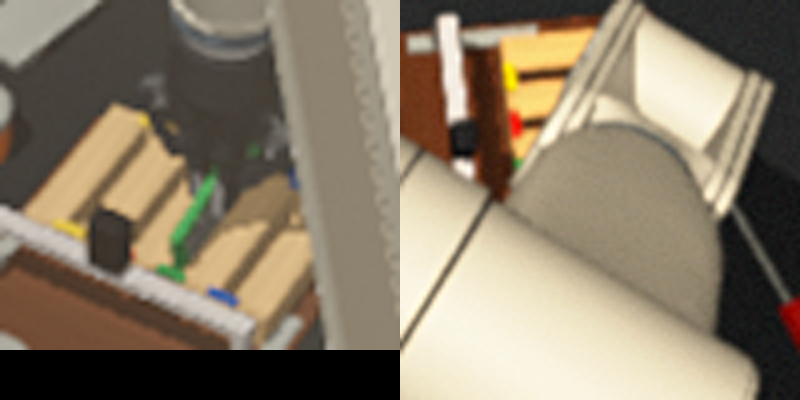

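```bash
cat > pitch.py <<'E'
from held import *
def rackpts(c,view='side',dz=(.0,.045)):
    p=shot(view);W=cloud(p);h=cv2.cvtColor(p['img'],cv2.COLOR_RGB2HSV);hr=dict(blue=(105,130),green=(55,88),red=(0,8),yellow=(20,34))[c]
    t=robot.observe()['tool_pos']
    m=reg(W,t[0]-.05,t[0]+.05,t[1]-.1,t[1]+.1,.03,.3)&(h[...,0]>=hr[0])&(h[...,0]<=hr[1])&(h[...,1]>100)&(h[...,2]>40)
    P=W[m]; P=P[:,:]+np.array([.002,-.002,-.001])*(1 if view=='side' else -1)
    d=P[:,:2]-slot(c,0)[:2]
    return np.c_[d[:,0]*np.cos(YR)+d[:,1]*np.sin(YR),-d[:,0]*np.sin(YR)+d[:,1]*np.cos(YR),P[:,2]]
if __name__=='__main__':
    import sys
    Q=rackpts(sys.argv[1]);Q=Q[np.argsort(-Q[:,1])];print((Q*1000).round().astype(int).tolist())
E
python3 pitch.py green
```

```text
[[-4, 64, 76], [3, 63, 39], [-4, 62, 59], [-1, 62, 35], [-5, 62, 37], [-9, 61, 39], [0, 60, 38], [8, 60, 39], [-2, 60, 66], [-3, 59, 50], [-2, 59, 60], [9, 58, 31], [0, 56, 72], [-4, 56, 74], [-3, 55, 67], [1, 55, 75], [-1, 54, 39], [-3, 53, 49], [-2, 53, 74], [-3, 52, 43], [-4, 49, 72], [0, 49, 75], [-2, 47, 79], [-2, 45, 73], [3, 44, 74], [-4, 41, 75], [-3, 41, 80], [2, 38, 74], [-5, 38, 83], [-4, 36, 86], [2, 31, 72], [0, 29, 83], [-3, 26, 76], [5, 26, 72], [3, 22, 80], [-4, 21, 82], [0, 21, 80], [0, 21, 75], [-2, 17, 83], [-1, 16, 87], [3, 15, 79], [3, 8, 82], [4, 7, 87]]
```

The green plate has pitched about 0.17 rad in the grip, with its -y end caught on the block edge. I'll lift out, level it by turning about tool x, and re-measure.

Request:
{"name": "play_rows", "arguments": {"delta_pos": [[0,0,-15],[0,0,-15],[0,0,-15],[0,0,0],[0,0,0],[0,0,0]], "delta_rot": [[0,0,0],[0,0,0],[0,0,0],[0.08,0,0],[0.08,0,0],[0,0,0]]}}

```text
time_s: 17.5
tool_pos: [0.5087, -0.289, 0.0993]
eef_rot: [0.995, 0.058, -0.003, -0.08]
ft_force: [1.6, -1.1, -3.4]
grip_width: 0.098
```

```bash
cat >> pitch.py <<'E'
    T=Q[(abs(Q[:,0])<.007)&(Q[:,1]<.052)&(Q[:,2]>Q[:,2].max()-.025)]
    print('top line slope,z0',np.polyfit(T[:,1],T[:,2],1).round(3), len(T)); plan([])
E
python3 pitch.py green;  python3 pitch.py green | tail -2
```

```text
[[6, 65, 40], [-2, 64, 38], [-3, 60, 127], [-3, 60, 132], [-8, 60, 37], [1, 58, 35], [-7, 57, 92], [10, 56, 34], [6, 56, 31], [-2, 55, 30], [-2, 55, 102], [-3, 55, 82], [-2, 55, 97], [-1, 54, 116], [-1, 54, 106], [-4, 54, 127], [-2, 53, 75], [0, 53, 110], [-4, 53, 116], [-1, 52, 88], [-4, 51, 100], [2, 51, 127], [-3, 50, 104], [-3, 50, 93], [-4, 50, 78], [-2, 49, 107], [-4, 47, 131], [2, 47, 77], [1, 47, 62], [-2, 46, 69], [1, 44, 121], [-2, 43, 122], [0, 43, 80], [2, 43, 129], [3, 42, 123], [-3, 38, 122], [1, 37, 124], [-2, 37, 126], [3, 35, 127], [-3, 32, 132], [1, 31, 125], [-3, 31, 126], [2, 29, 127], [0, 26, 130], [-4, 25, 126], [-3, 24, 130], [-1, 21, 131], [5, 17, 125], [-2, 15, 127], [-2, 14, 121], [3, 13, 127], [-4, 12, 130], [0, 11, 126], [2, 9, 129], [1, 3, 125], [1, 3, 129], [4, -4, 127], [2, -7, 130], [0, -60, 45], [8, -67, 35], [-8, -68, 42], [0, -68, 37], [-11, -69, 43], [6, -70, 38], [2, -71, 45], [2, -71, 39], [1, -78, 34]]
top line slope,z0 [-0.046  0.128] 29
t 17.55 tcp [ 0.508  -0.2886  0.0987] tx [0.993 0.116 0.001] tz [-0.017  0.156 -0.988] grip 0.09 F [-1.1  0.  -2.9] q [-0.6   0.58  1.74  0.15  0.93 -0.81]
top line slope,z0 [0.047 0.126] 30
t 17.6 tcp [ 0.5075 -0.2878  0.0985] tx [0.993 0.117 0.   ] tz [-0.018  0.156 -0.988] grip 0.091 F [ 0.1  0.2 -3.5] q [-0.6   0.58  1.74  0.15  0.93 -0.81]
```

```bash
cat > ov.py <<'E'
from pitch import *
def model(c,y0,zc,pitch,x0=0):
    "plate corners in world, rack-frame offsets"
    k=np.array([[sx*.0045,sy*.055,sz*.033] for sx in(-1,1) for sy in(-1,1) for sz in(-1,1)])
    k=k@R.from_euler('x',pitch).as_matrix().T
    k=k@R.from_euler('z',YR).as_matrix().T
    o=slot(c,0,y0)+np.array([np.cos(YR),np.sin(YR),0])*x0; o[2]=zc
    return k+o-np.array([.002,-.002,-.001])   # into the side camera's biased frame
def overlay(c,fn,hyps,box,f=6):
    p=shot('side');u0,u1,v0,v1=box
    a=cv2.resize(p['img'][v0:v1,u0:u1,::-1],None,fx=f,fy=f,interpolation=2)
    for h,col in zip(hyps,((255,255,255),(255,0,255))):
        u,v=proj(p,model(c,*h));q=np.c_[(u-u0+.5)*f,(v-v0+.5)*f].astype(int)
        for i in range(8):
            for j in(1,2,4):
                if not i&j: cv2.line(a,tuple(map(int,q[i])),tuple(map(int,q[i|j])),col,1)
    cv2.imwrite('pics/'+fn+'.png',a)
E
python3 -c "
from ov import *
overlay('green','e1',[(0,.095,0),(0,.095,-.13)],(280,370,110,195),8)"
```

```text
(no output)
```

View pics/e1.png

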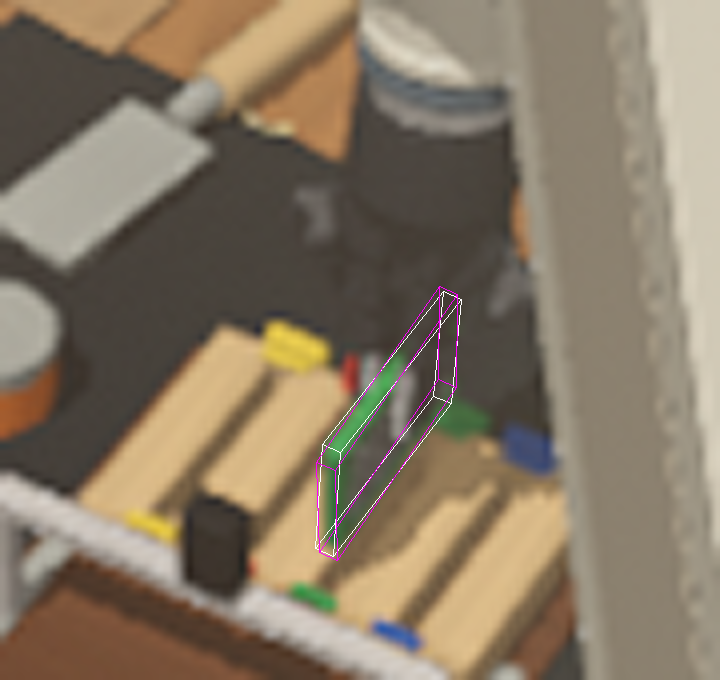

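The white model (level, centred) overlays the green plate well: its front top corner is at crop (325,448) against the model's (322-340,448). The plate is level now, so I lower along world z (tool is pitched 0.157).

Request:
{"name": "play_rows", "arguments": {"delta_pos": [[1.2,1.6,9.9],[0,1.6,9.9],[0,0,0],[0,0.8,5],[0,0.8,5],[0,0,0],[0,0,0]], "delta_rot": [[0,0,0],[0,0,0],[0,0,0],[0,0,0],[0,0,0],[0,0,0],[0,0,0]]}}

```text
time_s: 18.23
tool_pos: [0.509, -0.2867, 0.0685]
eef_rot: [0.995, 0.059, -0.005, -0.08]
ft_force: [0.5, 0.3, -2.8]
grip_width: 0.096
```

Request:
{"name": "play_rows", "arguments": {"delta_pos": [[0,0.5,3],[0,0.5,3],[0,0,0],[0,0,0]], "delta_rot": [[0,0,0],[0,0,0],[0,0,0],[0,0,0]]}}

```text
time_s: 18.57
tool_pos: [0.5091, -0.2869, 0.0627]
eef_rot: [0.995, 0.059, -0.004, -0.08]
ft_force: [-0.4, -0.3, -4.0]
grip_width: 0.093
```

Request:
{"name": "play_rows", "arguments": {"delta_pos": [[0,0.6,4],[0,0.6,4],[0,0.6,4],[0,0,0],[0,0,0]], "delta_rot": [[0,0,0],[0,0,0],[0,0,0],[0,0,0],[0,0,0]]}}

```text
time_s: 18.98
tool_pos: [0.5089, -0.2866, 0.0502]
eef_rot: [0.995, 0.059, -0.005, -0.08]
ft_force: [-0.3, 0.3, -3.3]
grip_width: 0.092
```

Request:
{"name": "play_rows", "arguments": {"delta_pos": [[0,0.3,2],[0,0.3,2],[0,0,0],[0,0,0]], "delta_rot": [[0,0,0],[0,0,0],[0,0,0],[0,0,0]]}}

```text
time_s: 19.32
tool_pos: [0.5092, -0.2867, 0.0466]
eef_rot: [0.995, 0.059, -0.004, -0.08]
ft_force: [0.2, -0.3, -3.0]
grip_width: 0.096
```

Request:
{"name": "play_rows", "arguments": {"delta_pos": [[0,0.3,2],[0,0,0],[0,0,0]], "delta_rot": [[0,0,0],[0,0,0],[0,0,0]]}}

```text
time_s: 19.57
tool_pos: [0.5096, -0.2872, 0.0456]
eef_rot: [0.995, 0.059, -0.004, -0.079]
ft_force: [-1.6, -1.1, 5.3]
grip_width: 0.094
```

Force says the plate is on the floor. I release, rise and turn back level, ready for red.

Request:
{"name": "play_rows", "arguments": {"delta_pos": [[0,0,0],[0,0,0],[0,0,0],[0,0,-20],[0,0,-35],[0,0,-35],[0,0,-35],[0,0,-35],[0,0,0],[0,0,0]], "delta_rot": [[0,0,0],[0,0,0],[0,0,0],[0,0,0],[0,0,0],[0,0,0],[0,0,0],[0,0,0],[-0.079,0,0],[-0.079,0,0]], "gripper": 0.3}}

```text
time_s: 20.4
tool_pos: [0.5137, -0.3143, 0.2056]
eef_rot: [0.998, 0.058, 0.003, 0.002]
ft_force: [-0.2, 0.6, -0.3]
grip_width: 0.302
```

```bash
cat > fit.py <<'E'
from ov import *
from scipy.optimize import brute
HR=dict(blue=(100,130),green=(45,88),red=(0,9),yellow=(18,36))
def fit(c,zc,ytop=.02,rng=((-.008,.008),(-.006,.006),(-.2,.2)),x0=0,ybias=0):
    "y0, zc and pitch of a held plate from its coloured +y end and top edge, side view"
    p=shot('side');h=cv2.cvtColor(p['img'],cv2.COLOR_RGB2HSV);hr=HR[c]
    m=((h[...,0]>=hr[0])&(h[...,0]<=hr[1])&(h[...,1]>90)).astype(np.float32)
    if c=='red': m=np.maximum(m,((h[...,0]>172)&(h[...,1]>90)).astype(np.float32))
    u,v=proj(p,model(c,0,zc,0)); b=np.array([u.min()-12,v.min()-12]).astype(int); F=6
    e=np.array([u.max()+12,v.max()+12]).astype(int)
    M=cv2.resize(m[b[1]:e[1],b[0]:e[0]],None,fx=F,fy=F,interpolation=cv2.INTER_LINEAR)
    def quad(pts): 
        u,v=proj(p,pts); return np.c_[(u-b[0]+.5)*F,(v-b[1]+.5)*F].astype(np.int32)
    def cost(a):
        k=model(c,a[0],zc+a[1],a[2],x0).reshape(2,2,2,3)   # sx,sy,sz
        f=np.zeros(M.shape,np.uint8); 
        cv2.fillPoly(f,[quad(np.array([k[0,1,0],k[0,1,1],k[1,1,1],k[1,1,0]]))],1)
        t=(.055-ytop)/.11; A=k[0,1,1]+(k[0,0,1]-k[0,1,1])*t;B=k[1,1,1]+(k[1,0,1]-k[1,1,1])*t
        cv2.fillPoly(f,[quad(np.array([k[0,1,1],A,B,k[1,1,1]]))],1)
        # ring only on outside: grow
        g=cv2.dilate(f,np.ones((13,13),np.uint8))-f
        return -(M[f>0].mean()-M[g>0].mean())
    r=brute(cost,rng,Ns=13,finish=None,full_output=True)
    return np.round(r[0],4),round(r[1],3)
if __name__=='__main__':
    import sys
    for x in (-.002,0,.002): print(x,fit(sys.argv[1],float(sys.argv[2]),x0=x))
E
python3 fit.py green .041; python3 -c "
from ov import *
c=cen('red')
plan([(c+.09*zax(),YS,TI),(c+.003*zax(),YS,TI)])
overlay('green','f1',[(0,.041,0)],(280,370,120,200),8)"
```

```text
-0.002 (array([-0.0013,  0.005 , -0.0333]), np.float32(-0.575))
0 (array([-0.0067,  0.005 , -0.1667]), np.float32(-0.575))
0.002 (array([-0.008 , -0.004 , -0.0667]), np.float32(-0.57))
t 20.55 tcp [ 0.5118 -0.3107  0.2028] tx [0.993 0.12  0.001] tz [ 0.     0.004 -1.   ] grip 0.3 F [ 1.2 -0.2 -0.5] q [-0.57  0.42  1.71  0.    1.01 -0.69]
rot [ 0.006 -0.524  0.034] 5 shift [ 206.6 -369.3  -32.8] 11
rot [0. 0. 0.] 0 shift [ 0.  0. 87.] 3
```

View pics/f1.png

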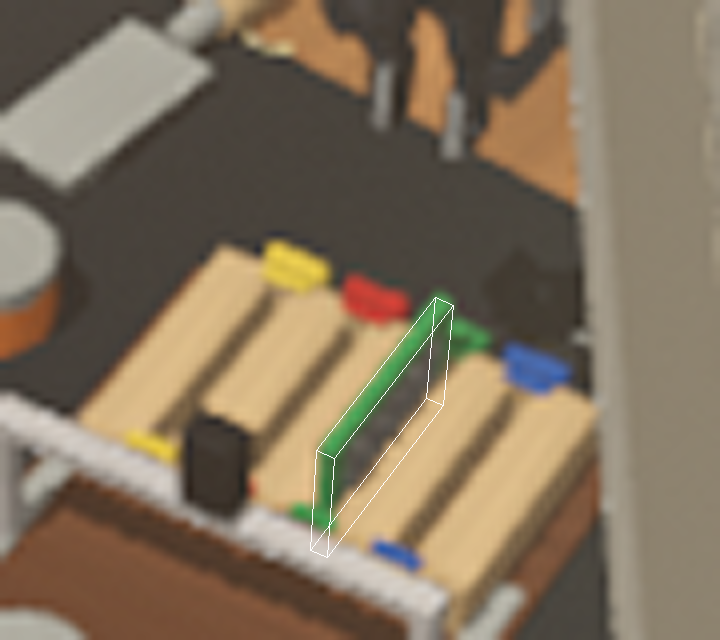

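The seated green plate matches the level, on-the-floor model (top edge (325,455) to (445,300) on the white outline). Next is red.

Request:
{"name": "play_rows", "arguments": {"delta_pos": [[0,0,0],[0,0,0],[0,0,0],[0,0,0],[0,0,0]], "delta_rot": [[0.001,-0.105,0.007],[0.001,-0.105,0.007],[0.001,-0.105,0.007],[0.001,-0.105,0.007],[0.001,-0.105,0.007]], "gripper": 0.4}}

```text
time_s: 21.02
tool_pos: [0.5124, -0.3124, 0.2025]
eef_rot: [0.964, 0.04, -0.261, 0.011]
ft_force: [-0.2, -0.1, 0.3]
grip_width: 0.4
```

Request:
{"name": "play_rows", "arguments": {"delta_pos": [[20.6,-36.9,-3.3],[20.6,-36.9,-3.3],[20.6,-36.9,-3.3],[20.6,-36.9,-3.3],[20.6,-36.9,-3.3],[20.6,-36.9,-3.3],[20.6,-36.9,-3.3],[20.6,-36.9,-3.3],[20.6,-36.9,-3.3],[20.6,-36.9,-3.3]], "delta_rot": [[0,0,0],[0,0,0],[0,0,0],[0,0,0],[0,0,0],[0,0,0],[0,0,0],[0,0,0],[0,0,0],[0,0,0]]}}

```text
time_s: 21.85
tool_pos: [0.6729, 0.0669, 0.127]
eef_rot: [0.965, 0.04, -0.26, 0.011]
ft_force: [1.6, -1.0, -0.2]
grip_width: 0.401
```

Request:
{"name": "play_rows", "arguments": {"delta_pos": [[0,0,0],[0,0,0]], "delta_rot": [[0,0,0],[0,0,0]]}}

```text
time_s: 22.02
tool_pos: [0.6725, 0.0674, 0.1263]
eef_rot: [0.965, 0.042, -0.26, 0.011]
ft_force: [-0.4, -1.2, -0.5]
grip_width: 0.399
```

```bash
python3 -c "
from pl import *
c=cen('red')
plan([(c+.003*zax(),YS,TI)])"
```

```text
t 22.02 tcp [0.6725 0.0674 0.1263] tx [ 0.861  0.075 -0.503] tz [-0.501 -0.044 -0.864] grip 0.399 F [-0.4 -1.2 -0.5] q [ 0.08  0.87  1.17 -0.    1.63 -0.  ]
rot [0.001 0.004 0.001] 1 shift [ 1.5 -6.4 84.2] 3
```

Request:
{"name": "play_rows", "arguments": {"delta_pos": [[1.5,-6.4,0],[0,0,17],[0,0,17],[0,0,17],[0,0,17],[0,0,16],[0,0,0],[0,0,0]], "delta_rot": [[0.001,0.004,0.001],[0,0,0],[0,0,0],[0,0,0],[0,0,0],[0,0,0],[0,0,0],[0,0,0]]}}

```text
time_s: 22.68
tool_pos: [0.6311, 0.0669, 0.0547]
eef_rot: [0.965, 0.039, -0.258, 0.011]
ft_force: [0.2, -0.1, -0.5]
grip_width: 0.404
```

Request:
{"name": "play_rows", "arguments": {"delta_pos": [[0,0,0],[0,0,0],[0,0,0],[0,0,0],[0,0,0],[0,0,0]], "delta_rot": [[0,0,0],[0,0,0],[0,0,0],[0,0,0],[0,0,0],[0,0,0]], "gripper": 0, "squeeze": 25}}

```text
time_s: 23.18
tool_pos: [0.6328, 0.0679, 0.0562]
eef_rot: [0.966, 0.04, -0.256, 0.012]
ft_force: [0.6, -2.8, 5.4]
grip_width: 0.099
```

Request:
{"name": "play_rows", "arguments": {"delta_pos": [[0,0,0],[0,0,0],[0,0,-20],[0,0,-30],[0,0,-30],[0,0,-30],[0,0,-30],[0,0,0]], "delta_rot": [[0,0,0],[0,0,0],[0,0,0],[0,0,0],[0,0,0],[0,0,0],[0,0,0],[0,0,0]], "squeeze": 80}}

```text
time_s: 23.85
tool_pos: [0.7058, 0.0748, 0.1821]
eef_rot: [0.967, 0.04, -0.251, 0.011]
ft_force: [0.5, 0.0, -0.8]
grip_width: 0.09
```

Request:
{"name": "play_rows", "arguments": {"delta_pos": [[0,0,0],[0,0,0],[0,0,0],[0,0,0],[0,0,0],[0,0,0]], "delta_rot": [[-0.002,0.104,-0.007],[-0.002,0.104,-0.007],[-0.002,0.104,-0.007],[-0.002,0.104,-0.007],[-0.002,0.104,-0.007],[0,0,0]]}}

```text
time_s: 24.35
tool_pos: [0.6965, 0.074, 0.1752]
eef_rot: [0.998, 0.059, -0.0, 0.001]
ft_force: [-2.1, -0.2, -3.7]
grip_width: 0.091
```

```bash
python3 -c "
from pl import *
plan([(slot('red',.2),YR,0)])"
```

```text
t 24.35 tcp [0.6965 0.074  0.1752] tx [ 0.993  0.119 -0.001] tz [-0.001 -0.003 -1.   ] grip 0.091 F [-2.1 -0.2 -3.7] q [ 0.09  0.59  1.49 -0.    1.06 -0.03]
rot [ 0.002  0.001 -0.001] 1 shift [-187.5  339.5  -24.8] 10
```

Request:
{"name": "play_rows", "arguments": {"delta_pos": [[-18.8,34,-5],[-18.8,34,-5],[-18.8,34,-5],[-18.8,34,-5],[-18.8,34,-5],[-18.8,34,0],[-18.8,34,0],[-18.8,34,0],[-18.8,34,0],[-18.8,34,0]], "delta_rot": [[0,0,0],[0,0,0],[0,0,0],[0,0,0],[0,0,0],[0,0,0],[0,0,0],[0,0,0],[0,0,0],[0,0,0]]}}

```text
time_s: 25.18
tool_pos: [0.5535, -0.2871, 0.2017]
eef_rot: [0.998, 0.059, -0.001, 0.0]
ft_force: [0.5, 0.3, -2.0]
grip_width: 0.09
```

Request:
{"name": "play_rows", "arguments": {"delta_pos": [[0,0,0],[0,0,30],[0,0,30],[0,0,30],[0,0,10],[0,0,0],[0,0,0],[0,0,0]], "delta_rot": [[0,0,0],[0,0,0],[0,0,0],[0,0,0],[0,0,0],[0,0,0],[0,0,0],[0,0,0]]}}

```text
time_s: 25.85
tool_pos: [0.5558, -0.2863, 0.1037]
eef_rot: [0.998, 0.059, 0.001, 0.002]
ft_force: [0.4, 1.1, -1.9]
grip_width: 0.087
```

```bash
python3 -c "
from ov import *
plan([(slot('red',.1),YR,0)])
t=robot.observe()['tool_pos'];d=t[:2]-slot('red',0)[:2]
x=d[0]*np.cos(YR)+d[1]*np.sin(YR);y=-d[0]*np.sin(YR)+d[1]*np.cos(YR);print(x,y)
overlay('red','g1',[(y,t[2]-.006,0,x)],(270,360,100,185),8)"
```

```text
t 25.85 tcp [ 0.5558 -0.2863  0.1037] tx [0.993 0.118 0.001] tz [ 0.002 -0.004 -1.   ] grip 0.087 F [ 0.4  1.1 -1.9] q [-0.49  0.58  1.71 -0.    0.85 -0.61]
rot [ 0.004 -0.001 -0.001] 1 shift [-4.7 -1.4  3.7] 1
0.004663718572348375 -0.0013678934429567358
```

View pics/g1.png

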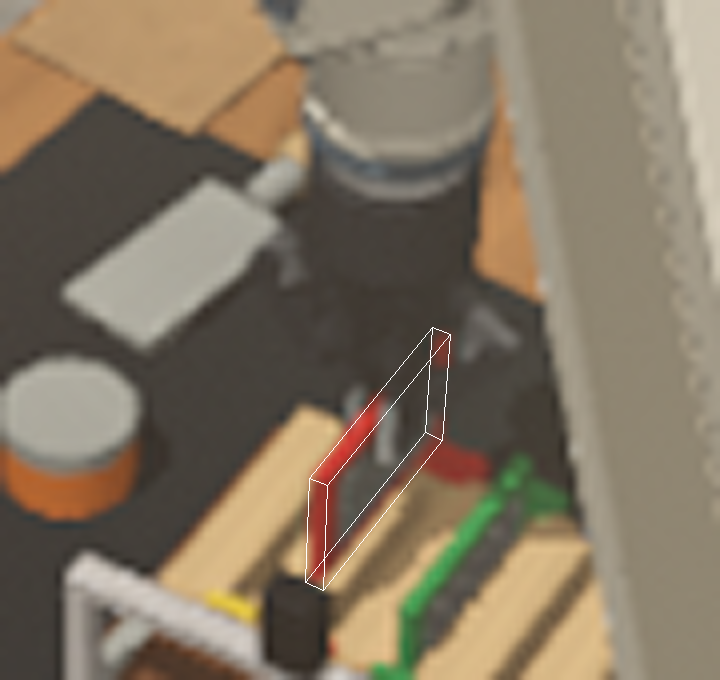

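The model, centred on the TCP and level, overlays the red plate exactly (front end at (318,530)). I shift by the error and lower with force checks.

Request:
{"name": "play_rows", "arguments": {"delta_pos": [[-4.7,-1.4,0],[0,0,12],[0,0,10],[0,0,0],[0,0,0]], "delta_rot": [[0.004,-0.001,0],[0,0,0],[0,0,0],[0,0,0],[0,0,0]]}}

```text
time_s: 26.32
tool_pos: [0.5489, -0.2846, 0.0791]
eef_rot: [0.998, 0.059, -0.002, -0.001]
ft_force: [-0.3, -0.5, -1.8]
grip_width: 0.091
```

```bash
python3 -c "
from pl import *
for i in range(1): plan([(slot('red',.047),YR,0)])"
```

```text
t 26.32 tcp [ 0.5489 -0.2846  0.0791] tx [ 0.993  0.118 -0.003] tz [-0.003  0.002 -1.   ] grip 0.091 F [-0.3 -0.5 -1.8] q [-0.5   0.61  1.72  0.    0.81 -0.62]
rot [-0.003  0.003 -0.002] 1 shift [ 2.1  1.2 32.1] 1
```

Request:
{"name": "play_rows", "arguments": {"delta_pos": [[1.8,1,0],[0,0,0],[0,0,0],[0,0,0]], "delta_rot": [[0,0,0],[0,0,0],[0,0,0],[0,0,0]]}}

```text
time_s: 26.65
tool_pos: [0.5518, -0.2859, 0.0805]
eef_rot: [0.998, 0.059, -0.0, -0.0]
ft_force: [0.2, 0.8, -2.5]
grip_width: 0.092
```

Request:
{"name": "play_rows", "arguments": {"delta_pos": [[0,0,3],[0,0,3],[0,0,0],[0,0,0]], "delta_rot": [[0,0,0],[0,0,0],[0,0,0],[0,0,0]]}}

```text
time_s: 26.98
tool_pos: [0.5513, -0.2856, 0.0738]
eef_rot: [0.998, 0.059, -0.001, -0.001]
ft_force: [-1.0, -1.4, -3.0]
grip_width: 0.091
```

Request:
{"name": "play_rows", "arguments": {"delta_pos": [[0,0,3],[0,0,0],[0,0,0]], "delta_rot": [[0,0,0],[0,0,0],[0,0,0]]}}

```text
time_s: 27.23
tool_pos: [0.5514, -0.2857, 0.071]
eef_rot: [0.998, 0.059, -0.001, -0.001]
ft_force: [-0.5, -0.5, -3.2]
grip_width: 0.092
```

Inside the slot mouth (plate bottom about 32 mm, block top 36 mm) with no contact force. I continue lowering.

Request:
{"name": "play_rows", "arguments": {"delta_pos": [[0,0,4],[0,0,4],[0,0,0],[0,0,0]], "delta_rot": [[0,0,0],[0,0,0],[0,0,0],[0,0,0]]}}

```text
time_s: 27.57
tool_pos: [0.5512, -0.2856, 0.0627]
eef_rot: [0.998, 0.059, -0.001, -0.001]
ft_force: [-0.9, -0.2, -2.1]
grip_width: 0.09
```

Request:
{"name": "play_rows", "arguments": {"delta_pos": [[0,0,4],[0,0,4],[0,0,3],[0,0,0],[0,0,0]], "delta_rot": [[0,0,0],[0,0,0],[0,0,0],[0,0,0],[0,0,0]]}}

```text
time_s: 27.98
tool_pos: [0.5513, -0.2856, 0.0518]
eef_rot: [0.998, 0.059, -0.001, -0.001]
ft_force: [0.3, -0.2, -2.9]
grip_width: 0.087
```

Request:
{"name": "play_rows", "arguments": {"delta_pos": [[0,0,2],[0,0,2],[0,0,0],[0,0,0]], "delta_rot": [[0,0,0],[0,0,0],[0,0,0],[0,0,0]]}}

```text
time_s: 28.32
tool_pos: [0.5515, -0.2857, 0.0481]
eef_rot: [0.998, 0.059, -0.001, -0.001]
ft_force: [-0.2, -0.1, -2.2]
grip_width: 0.09
```

Request:
{"name": "play_rows", "arguments": {"delta_pos": [[0,0,1.5],[0,0,0],[0,0,0]], "delta_rot": [[0,0,0],[0,0,0],[0,0,0]]}}

```text
time_s: 28.57
tool_pos: [0.5515, -0.2857, 0.0467]
eef_rot: [0.998, 0.059, -0.001, -0.001]
ft_force: [-0.2, 0.3, -2.6]
grip_width: 0.087
```

Request:
{"name": "play_rows", "arguments": {"delta_pos": [[0,0,1],[0,0,0],[0,0,0]], "delta_rot": [[0,0,0],[0,0,0],[0,0,0]]}}

```text
time_s: 28.82
tool_pos: [0.5515, -0.2857, 0.0457]
eef_rot: [0.998, 0.059, -0.001, -0.001]
ft_force: [-0.6, 0.4, -2.3]
grip_width: 0.086
```

Request:
{"name": "play_rows", "arguments": {"delta_pos": [[0,0,1],[0,0,0],[0,0,0]], "delta_rot": [[0,0,0],[0,0,0],[0,0,0]]}}

```text
time_s: 29.07
tool_pos: [0.5517, -0.2857, 0.0453]
eef_rot: [0.998, 0.059, -0.0, -0.001]
ft_force: [-1.6, 0.6, 4.2]
grip_width: 0.088
```

Request:
{"name": "play_rows", "arguments": {"delta_pos": [[0,0,1],[0,0,0],[0,0,0]], "delta_rot": [[0,0,0],[0,0,0],[0,0,0]]}}

```text
time_s: 29.32
tool_pos: [0.5518, -0.2857, 0.0453]
eef_rot: [0.998, 0.059, -0.0, -0.001]
ft_force: [-4.9, 4.3, 13.7]
grip_width: 0.091
```

Request:
{"name": "play_rows", "arguments": {"delta_pos": [[0,0,-1],[0,0,0],[0,0,0],[0,0,-20],[0,0,-35],[0,0,-35],[0,0,-35],[0,0,-30]], "delta_rot": [[0,0,0],[0,0,0],[0,0,0],[0,0,0],[0,0,0],[0,0,0],[0,0,0],[0,0,0]], "gripper": 0.3}}

```text
time_s: 29.98
tool_pos: [0.552, -0.2861, 0.2018]
eef_rot: [0.998, 0.059, -0.0, -0.0]
ft_force: [0.6, -0.8, -0.6]
grip_width: 0.298
```

Request:
{"name": "play_rows", "arguments": {"delta_pos": [[0,0,0],[0,0,0],[0,0,0],[0,0,0],[0,0,0],[0,0,0]], "delta_rot": [[0.001,-0.105,0.007],[0.001,-0.105,0.007],[0.001,-0.105,0.007],[0.001,-0.105,0.007],[0.001,-0.105,0.007],[0,0,0]], "gripper": 0.4}}

```text
time_s: 30.48
tool_pos: [0.5529, -0.285, 0.1968]
eef_rot: [0.964, 0.041, -0.263, 0.012]
ft_force: [-0.9, 1.3, -1.7]
grip_width: 0.4
```

```bash
python3 -c "
from pl import *
c=cen('yellow')
plan([(c+.09*zax(),YS,TI)])"
```

```text
t 30.48 tcp [ 0.5529 -0.285   0.1968] tx [ 0.859  0.073 -0.507] tz [-0.505 -0.045 -0.862] grip 0.4 F [-0.9  1.3 -1.7] q [-0.38  0.69  1.35 -0.23  1.58 -0.41]
rot [ 0.001  0.009 -0.001] 1 shift [  44.9 -347.2   53.6] 9
```

Request:
{"name": "play_rows", "arguments": {"delta_pos": [[5,-38.5,0],[5,-38.5,0],[5,-38.5,0],[5,-38.5,6],[5,-38.5,8],[5,-38.5,10],[5,-38.5,10],[5,-38.5,10],[5,-38.5,9],[0,0,0]], "delta_rot": [[0,0.009,0],[0,0,0],[0,0,0],[0,0,0],[0,0,0],[0,0,0],[0,0,0],[0,0,0],[0,0,0],[0,0,0]]}}

```text
time_s: 31.32
tool_pos: [0.5335, 0.0658, 0.1287]
eef_rot: [0.966, 0.042, -0.256, 0.011]
ft_force: [-1.1, -0.2, 0.4]
grip_width: 0.4
```

Request:
{"name": "play_rows", "arguments": {"delta_pos": [[0,0,0],[0,0,0]], "delta_rot": [[0,0,0],[0,0,0]]}}

```text
time_s: 31.48
tool_pos: [0.5356, 0.0598, 0.1306]
eef_rot: [0.966, 0.04, -0.255, 0.012]
ft_force: [0.6, -0.6, 0.9]
grip_width: 0.399
```

```bash
python3 -c "
from pl import *
c=cen('yellow')
plan([(c+.003*zax(),YS,TI)])"
```

```text
t 31.48 tcp [0.5356 0.0598 0.1306] tx [ 0.867  0.072 -0.493] tz [-0.491 -0.044 -0.87 ] grip 0.399 F [ 0.6 -0.6  0.9] q [0.09 0.68 1.56 0.   1.42 0.01]
rot [ 0.001 -0.008 -0.003] 1 shift [ 1.1 -2.2 89.5] 3
```

Request:
{"name": "play_rows", "arguments": {"delta_pos": [[1.1,-2,0],[0,0,18],[0,0,18],[0,0,18],[0,0,18],[0,0,17],[0,0,0],[0,0,0]], "delta_rot": [[0.001,-0.008,-0.003],[0,0,0],[0,0,0],[0,0,0],[0,0,0],[0,0,0],[0,0,0],[0,0,0]]}}

```text
time_s: 32.15
tool_pos: [0.492, 0.0574, 0.0528]
eef_rot: [0.965, 0.04, -0.26, 0.011]
ft_force: [0.5, -0.2, 0.8]
grip_width: 0.399
```

Request:
{"name": "play_rows", "arguments": {"delta_pos": [[0,0,0],[0,0,0],[0,0,0],[0,0,0],[0,0,0],[0,0,0]], "delta_rot": [[0,0,0],[0,0,0],[0,0,0],[0,0,0],[0,0,0],[0,0,0]], "gripper": 0, "squeeze": 25}}

```text
time_s: 32.65
tool_pos: [0.4923, 0.058, 0.0546]
eef_rot: [0.965, 0.041, -0.259, 0.012]
ft_force: [-2.0, -2.1, 7.5]
grip_width: 0.101
```

Request:
{"name": "play_rows", "arguments": {"delta_pos": [[0,0,0],[0,0,0],[0,0,-20],[0,0,-30],[0,0,-30],[0,0,-30],[0,0,-30],[0,0,0]], "delta_rot": [[0,0,0],[0,0,0],[0,0,0],[0,0,0],[0,0,0],[0,0,0],[0,0,0],[0,0,0]], "squeeze": 80}}

```text
time_s: 33.32
tool_pos: [0.5677, 0.065, 0.1794]
eef_rot: [0.966, 0.041, -0.253, 0.011]
ft_force: [1.5, 1.4, -2.9]
grip_width: 0.089
```

Request:
{"name": "play_rows", "arguments": {"delta_pos": [[0,0,0],[0,0,0],[0,0,0],[0,0,0],[0,0,0],[0,0,0]], "delta_rot": [[-0.002,0.104,-0.007],[-0.002,0.104,-0.007],[-0.002,0.104,-0.007],[-0.002,0.104,-0.007],[-0.002,0.104,-0.007],[0,0,0]]}}

```text
time_s: 33.82
tool_pos: [0.5576, 0.0641, 0.1734]
eef_rot: [0.998, 0.061, -0.002, 0.001]
ft_force: [-1.4, 0.1, -1.4]
grip_width: 0.088
```

```bash
python3 -c "
from pl import *
plan([(slot('yellow',.2),YR,0)])"
```

```text
t 33.82 tcp [0.5576 0.0641 0.1734] tx [ 0.993  0.122 -0.005] tz [-0.005 -0.002 -1.   ] grip 0.088 F [-1.4  0.1 -1.4] q [ 0.09  0.41  1.81 -0.    0.93 -0.03]
rot [0.001 0.005 0.002] 1 shift [ -6.4 346.3 -26.6] 9
```

Request:
{"name": "play_rows", "arguments": {"delta_pos": [[-0.6,34.6,-6],[-0.6,34.6,-7],[-0.6,34.6,-7],[-0.6,34.6,-7],[-0.6,34.6,0],[-0.6,34.6,0],[-0.6,34.6,0],[-0.6,34.6,0],[-0.6,34.6,0],[-0.6,34.6,0]], "delta_rot": [[0,0.005,0.002],[0,0,0],[0,0,0],[0,0,0],[0,0,0],[0,0,0],[0,0,0],[0,0,0],[0,0,0],[0,0,0]]}}

```text
time_s: 34.65
tool_pos: [0.5971, -0.2814, 0.2006]
eef_rot: [0.998, 0.06, -0.002, -0.0]
ft_force: [0.7, 1.3, -3.0]
grip_width: 0.09
```

Request:
{"name": "play_rows", "arguments": {"delta_pos": [[0,0,0],[0,0,30],[0,0,30],[0,0,30],[0,0,10],[0,0,0],[0,0,0],[0,0,0]], "delta_rot": [[0,0,0],[0,0,0],[0,0,0],[0,0,0],[0,0,0],[0,0,0],[0,0,0],[0,0,0]]}}

```text
time_s: 35.32
tool_pos: [0.5987, -0.2803, 0.103]
eef_rot: [0.998, 0.06, 0.001, 0.001]
ft_force: [-0.2, 0.4, -2.5]
grip_width: 0.085
```

```bash
cat > look.py <<'E'
from ov import *
import sys
c,fn,box,dz=sys.argv[1],sys.argv[2],eval(sys.argv[3]),float(sys.argv[4])
plan([(slot(c,.1),YR,0)])
t=robot.observe()['tool_pos'];d=t[:2]-slot(c,0)[:2]
x=d[0]*np.cos(YR)+d[1]*np.sin(YR);y=-d[0]*np.sin(YR)+d[1]*np.cos(YR);print(x.round(4),y.round(4))
overlay(c,fn,[(y,t[2]-dz,0,x)],box,8)
E
python3 look.py yellow g2 "(255,345,95,180)" .0045
```

```text
t 35.32 tcp [ 0.5987 -0.2803  0.103 ] tx [0.993 0.12  0.002] tz [ 0.002 -0.002 -1.   ] grip 0.085 F [-0.2  0.4 -2.5] q [-0.46  0.63  1.62 -0.    0.89 -0.57]
rot [ 0.002 -0.002 -0.   ] 1 shift [-5.9 -0.5  3. ] 1
0.0059 -0.0005
```

View pics/g2.png

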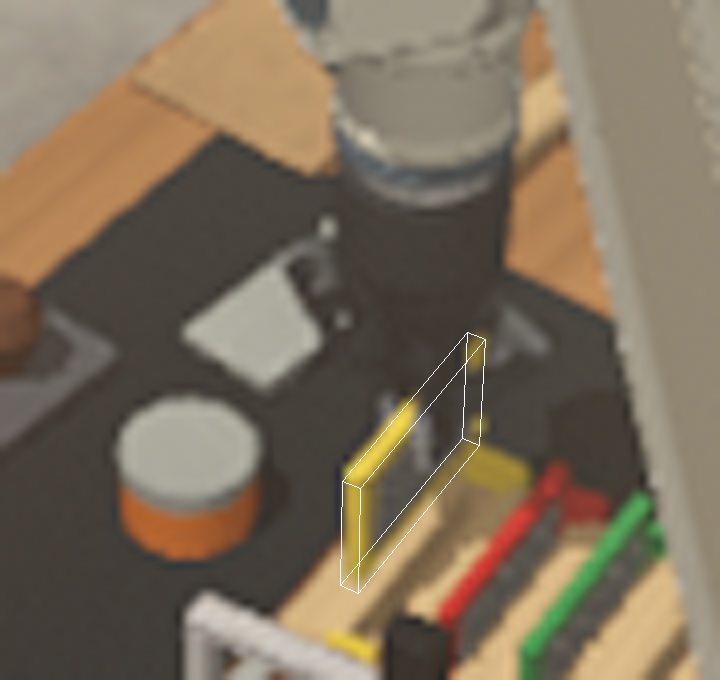

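The yellow plate appears about 1-1.5 mm toward -y of the model (front corner (350,470) against (343-360,485)) and level. I'll shift with that correction, settle, and re-read.

Request:
{"name": "play_rows", "arguments": {"delta_pos": [[-5,-1.7,0],[0,0,12],[0,0,10],[0,0,0],[0,0,0],[0,0,0],[0,0,0]], "delta_rot": [[0,0,0],[0,0,0],[0,0,0],[0,0,0],[0,0,0],[0,0,0],[0,0,0]]}}

```text
time_s: 35.95
tool_pos: [0.5924, -0.2788, 0.0794]
eef_rot: [0.998, 0.06, 0.0, 0.001]
ft_force: [-0.1, -0.4, -3.5]
grip_width: 0.092
```

```bash
python3 -c "
from pl import *
plan([(slot('yellow',.047,.0012),YR,0)])"
```

```text
t 35.95 tcp [ 0.5924 -0.2788  0.0794] tx [0.993 0.12  0.   ] tz [ 0.    -0.001 -1.   ] grip 0.092 F [-0.1 -0.4 -3.5] q [-0.46  0.65  1.64 -0.    0.85 -0.58]
rot [ 0.001 -0.    -0.   ] 1 shift [ 0.1  0.5 32.4] 1
```

Request:
{"name": "play_rows", "arguments": {"delta_pos": [[0,0,3],[0,0,3],[0,0,0],[0,0,0]], "delta_rot": [[0,0,0],[0,0,0],[0,0,0],[0,0,0]]}}

```text
time_s: 36.28
tool_pos: [0.592, -0.2786, 0.073]
eef_rot: [0.998, 0.06, -0.0, 0.0]
ft_force: [-0.3, 0.5, -2.6]
grip_width: 0.089
```

Request:
{"name": "play_rows", "arguments": {"delta_pos": [[0,0,3],[0,0,0],[0,0,0]], "delta_rot": [[0,0,0],[0,0,0],[0,0,0]]}}

```text
time_s: 36.53
tool_pos: [0.5921, -0.2786, 0.0701]
eef_rot: [0.998, 0.06, -0.0, 0.0]
ft_force: [0.2, -0.4, -2.4]
grip_width: 0.094
```

Request:
{"name": "play_rows", "arguments": {"delta_pos": [[0,0,3],[0,0,2],[0,0,0],[0,0,0]], "delta_rot": [[0,0,0],[0,0,0],[0,0,0],[0,0,0]]}}

```text
time_s: 36.87
tool_pos: [0.592, -0.2787, 0.065]
eef_rot: [0.998, 0.06, -0.0, 0.0]
ft_force: [0.2, 1.0, -2.7]
grip_width: 0.088
```

Yellow is inside the slot without contact. I continue to the floor.

Request:
{"name": "play_rows", "arguments": {"delta_pos": [[0,0,4],[0,0,4],[0,0,4],[0,0,4],[0,0,0],[0,0,0]], "delta_rot": [[0,0,0],[0,0,0],[0,0,0],[0,0,0],[0,0,0],[0,0,0]]}}

```text
time_s: 37.37
tool_pos: [0.5919, -0.2786, 0.0488]
eef_rot: [0.998, 0.06, -0.0, 0.0]
ft_force: [0.2, 0.0, -3.5]
grip_width: 0.091
```

Request:
{"name": "play_rows", "arguments": {"delta_pos": [[0,0,1.5],[0,0,0],[0,0,0]], "delta_rot": [[0,0,0],[0,0,0],[0,0,0]]}}

```text
time_s: 37.62
tool_pos: [0.5923, -0.2788, 0.0479]
eef_rot: [0.998, 0.06, 0.0, 0.001]
ft_force: [-0.5, 0.7, -3.0]
grip_width: 0.092
```

Request:
{"name": "play_rows", "arguments": {"delta_pos": [[0,0,1.5],[0,0,0],[0,0,0]], "delta_rot": [[0,0,0],[0,0,0],[0,0,0]]}}

```text
time_s: 37.87
tool_pos: [0.5922, -0.2787, 0.0463]
eef_rot: [0.998, 0.06, -0.0, 0.001]
ft_force: [-0.5, -1.0, -3.4]
grip_width: 0.092
```

Request:
{"name": "play_rows", "arguments": {"delta_pos": [[0,0,1.5],[0,0,0],[0,0,0]], "delta_rot": [[0,0,0],[0,0,0],[0,0,0]]}}

```text
time_s: 38.12
tool_pos: [0.5921, -0.2787, 0.0447]
eef_rot: [0.998, 0.06, -0.0, 0.0]
ft_force: [-0.2, -0.4, -3.2]
grip_width: 0.091
```

Request:
{"name": "play_rows", "arguments": {"delta_pos": [[0,0,1],[0,0,0],[0,0,0]], "delta_rot": [[0,0,0],[0,0,0],[0,0,0]]}}

```text
time_s: 38.37
tool_pos: [0.5922, -0.2787, 0.0437]
eef_rot: [0.998, 0.06, -0.0, 0.001]
ft_force: [0.0, -0.3, -2.5]
grip_width: 0.091
```

Request:
{"name": "play_rows", "arguments": {"delta_pos": [[0,0,1],[0,0,0],[0,0,0]], "delta_rot": [[0,0,0],[0,0,0],[0,0,0]]}}

```text
time_s: 38.62
tool_pos: [0.5923, -0.2788, 0.0435]
eef_rot: [0.998, 0.06, 0.0, 0.001]
ft_force: [-2.3, 1.4, 4.3]
grip_width: 0.091
```

Request:
{"name": "play_rows", "arguments": {"delta_pos": [[0,0,1],[0,0,0],[0,0,0]], "delta_rot": [[0,0,0],[0,0,0],[0,0,0]]}}

```text
time_s: 38.87
tool_pos: [0.5925, -0.2788, 0.0435]
eef_rot: [0.998, 0.06, 0.0, 0.001]
ft_force: [-4.3, 1.5, 13.9]
grip_width: 0.086
```

Yellow is seated. I release and go for blue.

Request:
{"name": "play_rows", "arguments": {"delta_pos": [[0,0,-1],[0,0,0],[0,0,0],[0,0,-20],[0,0,-35],[0,0,-35],[0,0,-35],[0,0,-30]], "delta_rot": [[0,0,0],[0,0,0],[0,0,0],[0,0,0],[0,0,0],[0,0,0],[0,0,0],[0,0,0]], "gripper": 0.3}}

```text
time_s: 39.53
tool_pos: [0.5926, -0.2788, 0.1999]
eef_rot: [0.998, 0.06, 0.001, 0.001]
ft_force: [0.3, -0.7, 1.0]
grip_width: 0.299
```

Request:
{"name": "play_rows", "arguments": {"delta_pos": [[0,0,0],[0,0,0],[0,0,0],[0,0,0],[0,0,0],[0,0,0],[0,0,0]], "delta_rot": [[0.001,-0.105,0.007],[0.001,-0.105,0.007],[0.001,-0.105,0.007],[0.001,-0.105,0.007],[0.001,-0.105,0.007],[0,0,0],[0,0,0]], "gripper": 0.4}}

```text
time_s: 40.12
tool_pos: [0.5926, -0.278, 0.1956]
eef_rot: [0.965, 0.041, -0.259, 0.013]
ft_force: [-0.7, 0.7, -0.8]
grip_width: 0.403
```

```bash
python3 -c "
from pl import *
c=cen('blue')
plan([(c+.09*zax(),YS,TI)])"
```

```text
t 40.12 tcp [ 0.5926 -0.278   0.1956] tx [ 0.862  0.073 -0.501] tz [-0.499 -0.047 -0.865] grip 0.403 F [-0.7  0.7 -0.8] q [-0.36  0.74  1.26 -0.22  1.62 -0.4 ]
rot [ 0.004  0.001 -0.002] 1 shift [   9.6 -463.7   72.6] 12
```

Request:
{"name": "play_rows", "arguments": {"delta_pos": [[0.8,-38.6,0],[0.8,-38.6,0],[0.8,-38.6,0],[0.8,-38.6,0],[0.8,-38.6,9],[0.8,-38.6,9],[0.8,-38.6,9],[0.8,-38.6,9],[0.8,-38.6,9],[0.8,-38.6,9]], "delta_rot": [[0,0,0],[0,0,0],[0,0,0],[0,0,0],[0,0,0],[0,0,0],[0,0,0],[0,0,0],[0,0,0],[0,0,0]]}}

```text
time_s: 40.95
tool_pos: [0.5387, 0.1053, 0.1457]
eef_rot: [0.965, 0.04, -0.257, 0.013]
ft_force: [0.8, 0.6, 1.3]
grip_width: 0.398
```

Request:
{"name": "play_rows", "arguments": {"delta_pos": [[0.8,-38.6,9],[0.8,-38.6,9],[0,0,0],[0,0,0],[0,0,0],[0,0,0]], "delta_rot": [[0,0,0],[0,0,0],[0,0,0],[0,0,0],[0,0,0],[0,0,0]]}}

```text
time_s: 41.45
tool_pos: [0.5257, 0.1789, 0.129]
eef_rot: [0.965, 0.04, -0.258, 0.013]
ft_force: [0.0, 0.5, 0.6]
grip_width: 0.402
```

```bash
python3 -c "
from pl import *
c=cen('blue')
plan([(c+.003*zax(),YS,TI)])"
```

```text
t 41.45 tcp [0.5257 0.1789 0.129 ] tx [ 0.864  0.07  -0.499] tz [-0.497 -0.046 -0.866] grip 0.402 F [0.  0.5 0.6] q [0.26 0.7  1.52 0.08 1.44 0.15]
rot [ 0.003 -0.001 -0.005] 1 shift [ 0.  -2.8 88.2] 3
```

Request:
{"name": "play_rows", "arguments": {"delta_pos": [[0,-2.5,0],[0,0,18],[0,0,18],[0,0,18],[0,0,17],[0,0,17],[0,0,0],[0,0,0]], "delta_rot": [[0.003,0,-0.005],[0,0,0],[0,0,0],[0,0,0],[0,0,0],[0,0,0],[0,0,0],[0,0,0]]}}

```text
time_s: 42.12
tool_pos: [0.4809, 0.178, 0.052]
eef_rot: [0.965, 0.042, -0.26, 0.011]
ft_force: [0.3, -0.5, 0.7]
grip_width: 0.398
```

Request:
{"name": "play_rows", "arguments": {"delta_pos": [[0,0,0],[0,0,0],[0,0,0],[0,0,0],[0,0,0],[0,0,0]], "delta_rot": [[0,0,0],[0,0,0],[0,0,0],[0,0,0],[0,0,0],[0,0,0]], "gripper": 0, "squeeze": 25}}

```text
time_s: 42.62
tool_pos: [0.4815, 0.1788, 0.0537]
eef_rot: [0.965, 0.042, -0.259, 0.011]
ft_force: [-1.3, -1.0, 6.4]
grip_width: 0.102
```

Request:
{"name": "play_rows", "arguments": {"delta_pos": [[0,0,0],[0,0,0],[0,0,-20],[0,0,-30],[0,0,-30],[0,0,-30],[0,0,-30],[0,0,0]], "delta_rot": [[0,0,0],[0,0,0],[0,0,0],[0,0,0],[0,0,0],[0,0,0],[0,0,0],[0,0,0]], "squeeze": 80}}

```text
time_s: 43.28
tool_pos: [0.5566, 0.186, 0.1788]
eef_rot: [0.966, 0.042, -0.253, 0.01]
ft_force: [1.0, -0.7, -1.4]
grip_width: 0.094
```

Request:
{"name": "play_rows", "arguments": {"delta_pos": [[0,0,0],[0,0,0],[0,0,0],[0,0,0],[0,0,0],[0,0,0],[0,0,0]], "delta_rot": [[-0.002,0.104,-0.007],[-0.002,0.104,-0.007],[-0.002,0.104,-0.007],[-0.002,0.104,-0.007],[-0.002,0.104,-0.007],[0,0,0],[0,0,0]]}}

```text
time_s: 43.87
tool_pos: [0.5491, 0.1848, 0.1732]
eef_rot: [0.998, 0.062, -0.004, 0.001]
ft_force: [0.7, 0.5, -3.3]
grip_width: 0.092
```

```bash
python3 -c "
from pl import *
plan([(slot('blue',.21),YR,0)])"
```

```text
t 43.87 tcp [0.5491 0.1848 0.1732] tx [ 0.992  0.124 -0.008] tz [-0.008 -0.002 -1.   ] grip 0.092 F [ 0.7  0.5 -3.3] q [0.3  0.43 1.77 0.   0.95 0.18]
rot [0.001 0.008 0.004] 1 shift [-138.4  467.1  -36.8] 13
```

Request:
{"name": "play_rows", "arguments": {"delta_pos": [[-10.6,36,-6],[-10.6,36,-6],[-10.6,36,-6],[-10.6,36,-6],[-10.6,36,-6],[-10.6,36,-7],[-10.6,36,0],[-10.6,36,0],[-10.6,36,0],[-10.6,36,0]], "delta_rot": [[0.001,0.008,0.004],[0,0,0],[0,0,0],[0,0,0],[0,0,0],[0,0,0],[0,0,0],[0,0,0],[0,0,0],[0,0,0]]}}

```text
time_s: 44.7
tool_pos: [0.4891, -0.1875, 0.2099]
eef_rot: [0.998, 0.06, 0.001, -0.001]
ft_force: [0.5, 0.3, -3.6]
grip_width: 0.093
```

Request:
{"name": "play_rows", "arguments": {"delta_pos": [[-10.6,36,0],[-10.6,36,0],[-10.6,36,0],[0,0,0],[0,0,35],[0,0,35],[0,0,30],[0,0,10],[0,0,0],[0,0,0]], "delta_rot": [[0,0,0],[0,0,0],[0,0,0],[0,0,0],[0,0,0],[0,0,0],[0,0,0],[0,0,0],[0,0,0],[0,0,0]]}}

```text
time_s: 45.53
tool_pos: [0.4711, -0.2966, 0.0998]
eef_rot: [0.998, 0.06, 0.001, -0.001]
ft_force: [-0.3, 0.3, -1.9]
grip_width: 0.091
```

Request:
{"name": "play_rows", "arguments": {"delta_pos": [[0,0,0],[0,0,0]], "delta_rot": [[0,0,0],[0,0,0]]}}

```text
time_s: 45.7
tool_pos: [0.4719, -0.2969, 0.1017]
eef_rot: [0.998, 0.06, 0.003, 0.001]
ft_force: [0.2, -0.6, -3.0]
grip_width: 0.096
```

```bash
python3 look.py blue g3 "(295,385,105,190)" .004
```

```text
t 45.7 tcp [ 0.4719 -0.2969  0.1017] tx [0.993 0.12  0.005] tz [ 0.006 -0.001 -1.   ] grip 0.096 F [ 0.2 -0.6 -3. ] q [-0.58  0.51  1.86  0.    0.77 -0.71]
rot [ 0.002 -0.005  0.   ] 1 shift [-4.1 -1.9  1.7] 1
0.0041 -0.0019
```

View pics/g3.png

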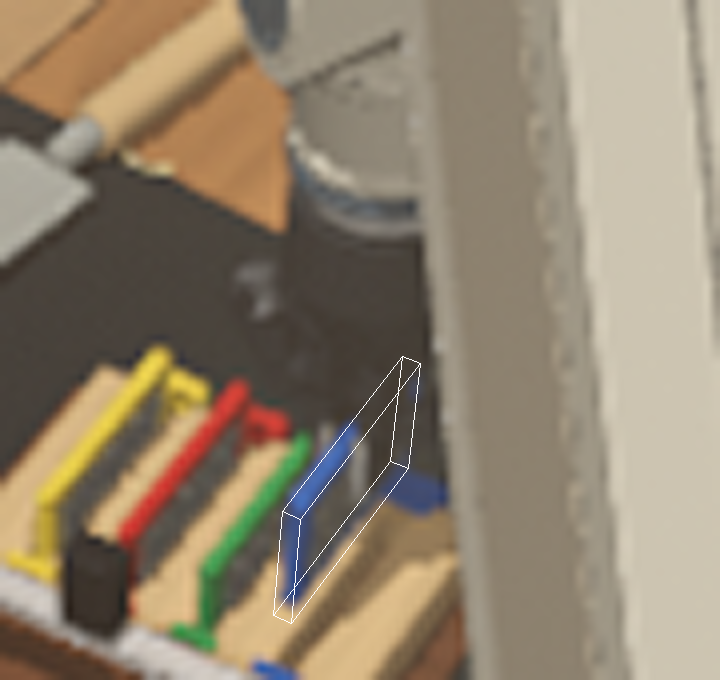

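```bash
python3 -c "
from ov import *
p=shot('side');i=p['img'].astype(int)
t=robot.observe()['tool_pos']
ex=i[...,2]-np.maximum(i[...,0],i[...,1]//1)
sub=ex[148:184,326:352]
for r,row in enumerate(sub): print(148+r,' '.join('%3d'%x if x>12 else '  .' for x in row))
u,v=proj(p,model('blue',-.0019,t[2]-.004,0,.0041));print(np.c_[u,v].round(1).tolist())
"
```

```text
148   .   .   .   .   .   .   .   .   .   .   .   .   .   .   .   .   .   .   .   .   .   .   .   .   .   .
149   .   .   .   .   .   .   .   .   .   .   .   .   .   .   .   .   .   .   .   .   .   .   .   .   .   .
150   .   .   .   .   .   .   .   .   .   .   .   .   .   .   .   .   .   .   .   .   .   .   .   .   .   .
151   .   .   .   .   .   .   .   .   .   .   .   .   .   .   .   .   .   .   .   .   .   .   .   .   .   .
152   .   .   .   .   .   .   .   .   .   .   .   .   .   .   .   .   .   .   .   .   .   .   .   .   .   .
153   .   .   .   .   .   .   .   .   .   .   .   .   .   .   .   .   .   .   .   .   .   .   .   .   .   .
154   .   .   .   .   .   .   .   .   .   .   .   .   .   .   .   .   .   .   .   .   .   .   .   .   .   .
155   .   .   .   .   .   .   .   .   .   .   .   .   .   .   .   .   .   .   .   .   .   .   .   .   .   .
156   .   .   .   .   .   .   .   .   .   .   .   .   .   .   .   .   .   .   .   .   .   .   .   .   .   .
157   .   .   .   .   .   .   .   .   .   .   .   .   .   .   .   .   .   .   .   .   .   .   .   .   .   .
158   .   .   .   . 
[... 2216 characters left out ...]
  .   .   .   .   .   .   .   .
179   .   .   .   .   .  58  30   .   .   .   .   .   .   .   .   .   .   .   .   .   .   .   .   .   .   .
180   .   .   .   .   .  14   .   .   .   .   .   .   .   .   .   .   .   .   .   .   .   .   .   .   .   .
181   .   .   .   .   .   .   .   .   .   .   .   .   .   .   .   .   .   .   .   .   .   .   .   .   .   .
182   .   .   .   .   .   .   .   .   .   .   .   .   .   .   .   .   .   .   .   .   .   .   .   .   .   .
183   .   .   .   .   .   .   .   .   .   .   .   .   .   .   .   .   .   .   .   .   .   .   .   .   .   .
[[345.5, 163.1], [347.0, 150.0], [330.9, 182.5], [332.1, 169.4], [343.3, 162.2], [344.7, 149.0], [328.7, 181.5], [329.8, 168.4]]
```

```bash
cat > fit2.py <<'E'
from ov import *
from scipy.optimize import minimize
def fit2(c,zc,x0,y0,p=None,ylim=.025,zlow=-.033,F=8):
    p=p or shot('side');i=p['img'].astype(float);r,g,b=i[...,0],i[...,1],i[...,2]
    ex=dict(blue=b-np.maximum(r,g),green=g-np.maximum(r,b),red=r-np.maximum(g,b),yellow=np.minimum(r,g)-b-40)[c]
    def faces(a):
        k=model(c,a[0],a[1],a[2],x0).reshape(2,2,2,3)
        tz=(zlow+.033)/.066; lo=[k[s,1,0]+(k[s,1,1]-k[s,1,0])*tz for s in(0,1)]
        t=(.055-ylim)/.11; ba=[k[s,1,1]+(k[s,0,1]-k[s,1,1])*t for s in(0,1)]
        return np.array([lo[0],k[0,1,1],k[1,1,1],lo[1]]),np.array([k[0,1,1],ba[0],ba[1],k[1,1,1]])
    A=np.concatenate(faces((y0,zc,0)));u,v=proj(p,A)
    u0,v0=int(u.min())-5,int(v.min())-5;u1,v1=int(u.max())+4,int(v.max())+6
    # ignore pixels past the cut lines
    def rend(a,grow=0):
        f=np.zeros(((v1-v0)*F,(u1-u0)*F),np.uint8)
        for q in faces(a):
            u,v=proj(p,q);cv2.fillPoly(f,[np.c_[(u-u0+.5)*F,(v-v0+.5)*F].round().astype(np.int32)],255)
        return cv2.GaussianBlur(cv2.resize(f,(u1-u0,v1-v0),interpolation=cv2.INTER_AREA).astype(np.float32)/255,(3,3),.6)
    S=ex[v0:v1,u0:u1]
    m0=rend((y0,zc,0)); amp=np.percentile(S[m0>.6],60); S=np.clip(S/amp,0,1.1)
    W=np.ones_like(S)
    vt,ut=np.mgrid[v0:v1,u0:u1]
    ub,vb=proj(p,faces((y0,zc,0))[1][1:3]); W[vt<vb.mean()+1.0]=0      # beyond fingers
    if zlow>-.033:
        ul,vl=proj(p,faces((y0,zc,0))[0][[0,3]]); W[vt>vl.mean()-1]=0
    cost=lambda a:float((W*(S-rend((a[0]/1e3,a[1]/1e3,a[2]/100)))**2).sum())
    best=min((minimize(cost,(y0*1e3+dy,zc*1e3+dz,100*pi),method='Nelder-Mead',options=dict(initial_simplex=np.array([[y0*1e3+dy,zc*1e3+dz,100*pi]]*4)+np.array([[0,0,0],[3,0,0],[0,3,0],[0,0,8]])))
      for dy in(-3,2) for dz in(0,4) for pi in(-.1,.05)),key=lambda r:r.fun)
    return best.x.round(2),round(best.fun,2),round(cost((y0*1e3,zc*1e3,0)),2)
E
python3 - <<'E'
from fit2 import *
p=shot('side');t=robot.observe()['tool_pos']
print('blue held, guess',t[2]-.004,fit2('blue',t[2]-.004,.0041,-.0019,p))
for c in('green','red','yellow'):print(c,fit2(c,.041,0,0,p,ylim=0,zlow=.0))
E
```

```text
blue held, guess 0.09718178151515926 (array([-10.82, 102.76,  -8.34]), np.float64(2.26), 15.74)
green (array([-4.96, 40.39, -2.15]), np.float64(1.81), 3.67)
red (array([-10.77,  47.06, -13.34]), np.float64(9.0), 12.48)
yellow (array([-3.96, 40.82,  0.09]), np.float64(2.13), 3.65)
```

The fit shows the blue plate pitched about -0.08 rad, and the seated plates indicate a fit bias of about -4 mm in y. I'll level it, centre x, and refit.

Request:
{"name": "play_rows", "arguments": {"delta_pos": [[-4,0,0],[0,0,0],[0,0,0],[0,0,0],[0,0,0]], "delta_rot": [[0.083,0,0],[0,0,0],[0,0,0],[0,0,0],[0,0,0]]}}

```text
time_s: 46.27
tool_pos: [0.4664, -0.2963, 0.0998]
eef_rot: [0.997, 0.06, -0.001, -0.041]
ft_force: [0.6, 0.1, -3.2]
grip_width: 0.089
```

Run:
```python
from fit2 import *
p=shot('side');t=robot.observe()['tool_pos'];plan([(slot('blue',.1),YR,0)])
d=t[:2]-slot('blue',0)[:2];x=d[0]*np.cos(YR)+d[1]*np.sin(YR);y=-d[0]*np.sin(YR)+d[1]*np.cos(YR);print('tcp in slot',x,y)
print('blue held',t[2]-.004,fit2('blue',t[2]-.002,x,y-.003,p))
# ray-intersect fits at fixed pitch: y for assumed z
W=cloud(p);i=p['img'].astype(int);m=(i[...,2]-np.maximum(i[...,0],i[...,1])>25)&reg(W,.40,.53,-.37,-.2,.06,.16)
P=W[m]+np.array([.002,-.002,-.001]);d=P[:,:2]-slot('blue',0)[:2]
Q=np.c_[d[:,0]*np.cos(YR)+d[:,1]*np.sin(YR),-d[:,0]*np.sin(YR)+d[:,1]*np.cos(YR),P[:,2]]
print((Q[np.argsort(-Q[:,2])]*1000).round().astype(int).tolist())
```

```text
t 46.32 tcp [ 0.4665 -0.2962  0.0998] tx [0.993 0.12  0.003] tz [-0.007  0.082 -0.997] grip 0.092 F [ 0.2 -0.3 -3.4] q [-0.62  0.53  1.84  0.08  0.83 -0.8 ]
rot [-0.082 -0.003  0.   ] 1 shift [ 1.3 -0.5 -0.2] 1
tcp in slot -0.0012502209461615777 -0.0005219773129109145
blue held 0.0958282486795823 (array([ -8.94, 102.21,  -2.  ]), np.float64(2.79), 10.27)
[[-2, 37, 139], [0, 54, 138], [-5, 35, 138], [-3, 52, 138], [1, 9, 137], [0, 46, 135], [-1, 27, 135], [-3, 37, 135], [-4, 3, 134], [-2, 43, 134], [-4, 47, 134], [0, 10, 134], [1, 22, 134], [-3, 8, 133], [2, -1, 133], [-5, 12, 133], [2, 27, 133], [-4, 40, 133], [3, 33, 132], [-1, 18, 131], [-3, 23, 131], [-2, 50, 131], [-3, 15, 130], [-4, 31, 129], [3, 12, 129], [2, 50, 128], [-5, 12, 128], [-4, 18, 128], [2, -1, 128], [-4, 45, 127], [0, 53, 127], [3, 32, 127], [-3, 23, 127], [6, 34, 126], [2, -9, 125], [1, 7, 125], [5, -15, 124], [8, 8, 123], [-1, 46, 122], [-4, 52, 118], [-2, 41, 118], [-1, 31, 118], [-1, 46, 117], [-4, 44, 116], [2, 47, 116], [-4, 52, 114], [13, 5, 112], [-4, 44, 111], [0, 49, 109], [-5, 46, 109], [-3, 48, 105], [0, 49, 104], [-5, 51, 104], [-4, 56, 102], [-5, 44, 102], [-1, 50, 100], [-2, 51, 91], [-2, 45, 91], [-5, 49, 86], [-2, 43, 83], [-2, 51, 82], [-5, 49, 82], [-1, 55, 79], [-2, 49, 74]]
```

Depth and fit agree that the blue plate is about 4.5 mm toward -y of centre. I shift +4.4 mm, then lower.

Request:
{"name": "play_rows", "arguments": {"delta_pos": [[1.2,-4.4,0],[0,0.8,10],[0,0.8,10],[0,0,0],[0,0,0],[0,0,0]], "delta_rot": [[0,0,0],[0,0,0],[0,0,0],[0,0,0],[0,0,0],[0,0,0]]}}

```text
time_s: 46.82
tool_pos: [0.4671, -0.2919, 0.0796]
eef_rot: [0.997, 0.06, -0.001, -0.042]
ft_force: [0.3, -0.9, -3.6]
grip_width: 0.093
```

Run:
```python
from fit2 import *
plan([(slot('blue',.1),YR,0)])
p=shot('side');t=robot.observe()['tool_pos']
d=t[:2]-slot('blue',0)[:2];x=d[0]*np.cos(YR)+d[1]*np.sin(YR);y=-d[0]*np.sin(YR)+d[1]*np.cos(YR);print('tcp in slot',x,y)
print('blue held',fit2('blue',t[2],x,-.003,p))
```

```text
t 46.82 tcp [ 0.4671 -0.2919  0.0796] tx [0.993 0.12  0.002] tz [-0.008  0.083 -0.996] grip 0.093 F [ 0.3 -0.9 -3.6] q [-0.61  0.56  1.85  0.09  0.79 -0.8 ]
rot [-0.084 -0.002  0.   ] 1 shift [  0.1   3.7 -20.4] 1
tcp in slot 5.479670709090771e-05 0.003508251511005441
blue held (array([-5.6 , 77.79,  5.79]), np.float64(12.69), 14.38)
```

Request:
{"name": "play_rows", "arguments": {"delta_pos": [[0,0.2,3],[0,0.2,3],[0,0,0],[0,0,0]], "delta_rot": [[0,0,0],[0,0,0],[0,0,0],[0,0,0]]}}

```text
time_s: 47.2
tool_pos: [0.4671, -0.2918, 0.0739]
eef_rot: [0.997, 0.06, -0.001, -0.042]
ft_force: [-0.5, 0.6, -3.2]
grip_width: 0.089
```

Request:
{"name": "play_rows", "arguments": {"delta_pos": [[0,0.2,3],[0,0,0],[0,0,0]], "delta_rot": [[0,0,0],[0,0,0],[0,0,0]]}}

```text
time_s: 47.45
tool_pos: [0.4671, -0.2918, 0.0709]
eef_rot: [0.997, 0.06, -0.001, -0.042]
ft_force: [-0.0, 0.1, -3.4]
grip_width: 0.091
```

Request:
{"name": "play_rows", "arguments": {"delta_pos": [[0,0.2,2],[0,0,0],[0,0,0]], "delta_rot": [[0,0,0],[0,0,0],[0,0,0]]}}

```text
time_s: 47.7
tool_pos: [0.4672, -0.2918, 0.0689]
eef_rot: [0.997, 0.06, -0.001, -0.042]
ft_force: [-0.3, -0.6, -2.5]
grip_width: 0.09
```

Request:
{"name": "play_rows", "arguments": {"delta_pos": [[0,0.2,2],[0,0,0],[0,0,0]], "delta_rot": [[0,0,0],[0,0,0],[0,0,0]]}}

```text
time_s: 47.95
tool_pos: [0.4672, -0.2918, 0.0669]
eef_rot: [0.997, 0.06, -0.001, -0.042]
ft_force: [-0.6, 0.5, -2.7]
grip_width: 0.088
```

Request:
{"name": "play_rows", "arguments": {"delta_pos": [[0,0.2,3],[0,0,0],[0,0,0]], "delta_rot": [[0,0,0],[0,0,0],[0,0,0]]}}

```text
time_s: 48.2
tool_pos: [0.4672, -0.2917, 0.0638]
eef_rot: [0.997, 0.06, -0.001, -0.042]
ft_force: [-0.1, 0.3, -2.0]
grip_width: 0.091
```

Request:
{"name": "play_rows", "arguments": {"delta_pos": [[0,0.2,3],[0,0,0],[0,0,0]], "delta_rot": [[0,0,0],[0,0,0],[0,0,0]]}}

```text
time_s: 48.45
tool_pos: [0.4672, -0.2917, 0.0608]
eef_rot: [0.997, 0.06, -0.001, -0.042]
ft_force: [0.2, -0.5, -3.6]
grip_width: 0.092
```

Request:
{"name": "play_rows", "arguments": {"delta_pos": [[0,0.2,3],[0,0.2,3],[0,0,0],[0,0,0]], "delta_rot": [[0,0,0],[0,0,0],[0,0,0],[0,0,0]]}}

```text
time_s: 48.78
tool_pos: [0.4671, -0.2916, 0.0547]
eef_rot: [0.997, 0.06, -0.001, -0.042]
ft_force: [-0.1, 0.8, -3.7]
grip_width: 0.09
```

Blue has entered freely. I continue to the floor.

Request:
{"name": "play_rows", "arguments": {"delta_pos": [[0,0.2,3],[0,0.2,3],[0,0,0],[0,0,0]], "delta_rot": [[0,0,0],[0,0,0],[0,0,0],[0,0,0]]}}

```text
time_s: 49.12
tool_pos: [0.4671, -0.2915, 0.0487]
eef_rot: [0.997, 0.06, -0.001, -0.042]
ft_force: [0.2, 0.4, -3.4]
grip_width: 0.096
```

Request:
{"name": "play_rows", "arguments": {"delta_pos": [[0,0.1,2],[0,0,0],[0,0,0]], "delta_rot": [[0,0,0],[0,0,0],[0,0,0]]}}

```text
time_s: 49.37
tool_pos: [0.4675, -0.2916, 0.0471]
eef_rot: [0.997, 0.06, -0.001, -0.042]
ft_force: [-0.5, -0.7, -2.1]
grip_width: 0.091
```

Request:
{"name": "play_rows", "arguments": {"delta_pos": [[0,0.1,1.5],[0,0,0],[0,0,0]], "delta_rot": [[0,0,0],[0,0,0],[0,0,0]]}}

```text
time_s: 49.62
tool_pos: [0.4676, -0.2914, 0.0465]
eef_rot: [0.997, 0.06, -0.001, -0.042]
ft_force: [-1.2, 2.9, 9.1]
grip_width: 0.096
```

Request:
{"name": "play_rows", "arguments": {"delta_pos": [[0,0.1,1],[0,0,0],[0,0,0]], "delta_rot": [[0,0,0],[0,0,0],[0,0,0]]}}

```text
time_s: 49.87
tool_pos: [0.4677, -0.2912, 0.0462]
eef_rot: [0.997, 0.06, -0.001, -0.042]
ft_force: [-3.1, 5.6, 16.8]
grip_width: 0.094
```

Request:
{"name": "play_rows", "arguments": {"delta_pos": [[0,0,-1.5],[0,0,0],[0,0,0],[0,0,-20],[0,0,-35],[0,0,-35],[0,0,-35],[0,0,-35],[0,0,0],[0,0,0]], "delta_rot": [[0,0,0],[0,0,0],[0,0,0],[0,0,0],[0,0,0],[0,0,0],[0,0,0],[0,0,0],[-0.083,0,0],[0,0,0]], "gripper": 0.3}}

```text
time_s: 50.7
tool_pos: [0.4691, -0.3049, 0.2076]
eef_rot: [0.998, 0.06, 0.003, 0.002]
ft_force: [-0.7, 1.7, -0.6]
grip_width: 0.301
```

Run:
```python
from ov import *
plan([((.5161,-.1713,.2),YR,0),((.5161,-.1713,.108),YR,0)])
p=shot('side','s2');box=(265,365,120,195);f=8;u0,u1,v0,v1=box
a=cv2.resize(p['img'][v0:v1,u0:u1,::-1],None,fx=f,fy=f,interpolation=2)
for c in SX:
    u,v=proj(p,model(c,0,.041,0));q=np.c_[(u-u0+.5)*f,(v-v0+.5)*f].astype(int)
    for i in range(8):
        for j in(1,2,4):
            if not i&j: cv2.line(a,tuple(map(int,q[i])),tuple(map(int,q[i|j])),(255,255,255),1)
cv2.imwrite('pics/s2v.png',a)
W=cloud(p);i=p['img'].astype(int)
q=shot('top','t2');V=cloud(q)
for n,Z in(('side',W),('top',V)):
  s=1 if n=='side' else -1
  for c in SX:
    P=Z.reshape(-1,3)+np.array([.002,-.002,-.001])*s;d=P[:,:2]-slot(c,0)[:2]
    Q=np.c_[d[:,0]*np.cos(YR)+d[:,1]*np.sin(YR),-d[:,0]*np.sin(YR)+d[:,1]*np.cos(YR),P[:,2]]
    k=(abs(Q[:,0])<.012)&(abs(Q[:,1])<.07)&(Q[:,2]>.055)&(Q[:,2]<.095);Q=Q[k]
    if len(Q)<10: print(n,c,len(Q));continue
    tt=Q[abs(Q[:,1])<.05]
    print(n,c,len(Q),'x',np.median(Q[:,0]).round(4),'y',np.percentile(Q[:,1],[3,97]).round(3),'z90',np.percentile(Q[:,2],85).round(4),'slope',np.polyfit(tt[:,1],tt[:,2],1)[0].round(3),'yaw',np.polyfit(Q[:,1],Q[:,0],1)[0].round(3))
```

```text
t 50.7 tcp [ 0.4691 -0.3049  0.2076] tx [0.993 0.12  0.006] tz [ 0.007 -0.004 -1.   ] grip 0.301 F [-0.7  1.7 -0.6] q [-0.6   0.35  1.8   0.    0.98 -0.72]
rot [ 0.005 -0.006  0.   ] 1 shift [  62.7 -127.     7.6] 4
rot [0. 0. 0.] 0 shift [ 0.  0. 92.] 3
side blue 111 x -0.0014 y [-0.047  0.062] z90 0.0747 slope 0.011 yaw -0.001
side green 111 x -0.0012 y [-0.049  0.055] z90 0.0749 slope -0.005 yaw 0.013
side red 103 x -0.001 y [-0.052  0.052] z90 0.074 slope 0.004 yaw 0.001
side yellow 107 x -0.0022 y [-0.05   0.054] z90 0.075 slope 0.005 yaw 0.006
top blue 16 x 0.0009 y [0.047 0.061] z90 0.0768 slope 0.022 yaw -0.148
top green 48 x 0.0006 y [0.014 0.056] z90 0.0784 slope -0.073 yaw -0.005
top red 85 x -0.0003 y [-0.018  0.056] z90 0.0786 slope -0.025 yaw -0.012
top yellow 124 x -0.0014 y [-0.047  0.055] z90 0.0784 slope -0.002 yaw -0.003
```

View pics/s2v.png

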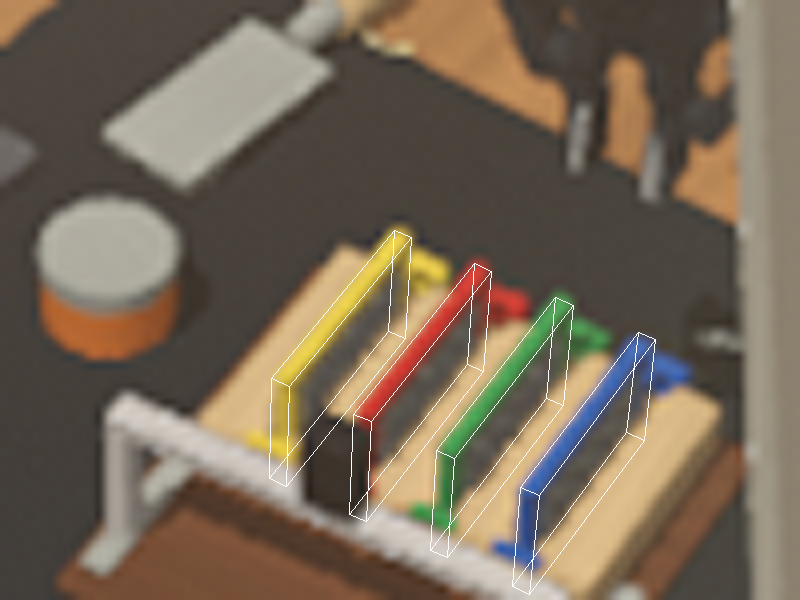

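All four plates are seated: top edges level, and z within 1 mm of each other. I'm closing the keeper now.

Request:
{"name": "play_rows", "arguments": {"delta_pos": [[15.7,-31.7,2],[15.7,-31.7,2],[15.7,-31.7,2],[15.7,-31.7,2],[0,0,0],[0,0,0],[0,0,0]], "delta_rot": [[0.005,-0.006,0],[0,0,0],[0,0,0],[0,0,0],[0,0,0],[0,0,0],[0,0,0]], "gripper": 0.7}}

```text
time_s: 51.38
tool_pos: [0.515, -0.1715, 0.1965]
eef_rot: [0.998, 0.06, -0.003, -0.003]
ft_force: [0.7, -0.5, 0.2]
grip_width: 0.699
```

```bash
python3 -c "
from pl import *
plan([((.5161,-.1713,.108),YR,0)])"
```

```text
t 51.38 tcp [ 0.515  -0.1715  0.1965] tx [ 0.993  0.12  -0.006] tz [-0.006  0.006 -1.   ] grip 0.699 F [ 0.7 -0.5  0.2] q [-0.35  0.35  1.83  0.    0.96 -0.47]
rot [-0.007  0.006  0.001] 1 shift [ 1.1 -0.  88.5] 3
```

Request:
{"name": "play_rows", "arguments": {"delta_pos": [[1,0,29],[0,0,30],[0,0,29],[0,0,0],[0,0,0],[0,0,0]], "delta_rot": [[-0.006,0.006,0],[0,0,0],[0,0,0],[0,0,0],[0,0,0],[0,0,0]]}}

```text
time_s: 51.88
tool_pos: [0.517, -0.1723, 0.1107]
eef_rot: [0.998, 0.059, 0.002, 0.0]
ft_force: [1.4, -0.0, -0.4]
grip_width: 0.703
```

Request:
{"name": "play_rows", "arguments": {"delta_pos": [[0,0,0],[0,0,0],[0,0,0],[0,0,0],[0,0,0],[0,0,0]], "delta_rot": [[0,0,0],[0,0,0],[0,0,0],[0,0,0],[0,0,0],[0,0,0]], "gripper": 0, "squeeze": 40}}

```text
time_s: 52.38
tool_pos: [0.5165, -0.1718, 0.1116]
eef_rot: [0.998, 0.06, 0.002, 0.001]
ft_force: [-5.7, -3.2, 9.6]
grip_width: 0.318
```

Request:
{"name": "play_rows", "arguments": {"delta_pos": [[0,10,0],[0,10,0],[0,10,0],[0,10,0],[0,10,0],[0,10,0],[0,5,0],[0,0,0],[0,0,0]], "delta_rot": [[0,0,0],[0,0,0],[0,0,0],[0,0,0],[0,0,0],[0,0,0],[0,0,0],[0,0,0],[0,0,0]]}}

```text
time_s: 53.13
tool_pos: [0.5243, -0.2368, 0.1116]
eef_rot: [0.998, 0.06, 0.002, 0.001]
ft_force: [-4.5, -2.3, 7.7]
grip_width: 0.319
```

Request:
{"name": "play_rows", "arguments": {"delta_pos": [[0,2,0],[0,0,0],[0,0,0]], "delta_rot": [[0,0,0],[0,0,0],[0,0,0]]}}

```text
time_s: 53.38
tool_pos: [0.5245, -0.2382, 0.1116]
eef_rot: [0.998, 0.06, 0.002, 0.001]
ft_force: [-5.0, -1.5, 7.5]
grip_width: 0.316
```

Request:
{"name": "play_rows", "arguments": {"delta_pos": [[0,2,0],[0,0,0],[0,0,0]], "delta_rot": [[0,0,0],[0,0,0],[0,0,0]]}}

```text
time_s: 53.63
tool_pos: [0.5247, -0.24, 0.1115]
eef_rot: [0.998, 0.06, 0.002, 0.001]
ft_force: [-4.7, 0.1, 6.5]
grip_width: 0.318
```

Request:
{"name": "play_rows", "arguments": {"delta_pos": [[0,2,0],[0,0,0],[0,0,0]], "delta_rot": [[0,0,0],[0,0,0],[0,0,0]]}}

```text
time_s: 53.88
tool_pos: [0.5248, -0.2414, 0.1115]
eef_rot: [0.998, 0.06, 0.001, 0.0]
ft_force: [-5.1, 3.1, 9.6]
grip_width: 0.318
```

Request:
{"name": "play_rows", "arguments": {"delta_pos": [[0,2,0],[0,0,0],[0,0,0]], "delta_rot": [[0,0,0],[0,0,0],[0,0,0]]}}

```text
time_s: 54.13
tool_pos: [0.5249, -0.2415, 0.1116]
eef_rot: [0.998, 0.06, 0.001, -0.001]
ft_force: [-3.8, 12.3, 12.7]
grip_width: 0.318
```

The keeper hit its closed stop after 70.2 mm of travel. I release, rise and locate the tin.

Request:
{"name": "play_rows", "arguments": {"delta_pos": [[0,-2,0],[0,0,0],[0,0,0],[0,0,-30],[0,0,-30],[0,0,-30],[0,0,0]], "delta_rot": [[0,0,0],[0,0,0],[0,0,0],[0,0,0],[0,0,0],[0,0,0],[0,0,0]], "gripper": 1}}

```text
time_s: 54.72
tool_pos: [0.5282, -0.2436, 0.206]
eef_rot: [0.998, 0.06, 0.006, 0.003]
ft_force: [2.5, -0.7, 0.8]
grip_width: 1.001
```

```bash
cat > tin.py <<'E'
from held import *
r=[]
for n in('side','top'):
    p=shot(n,'tin_'+n);W=cloud(p);W=W+np.array([.002,-.002,-.001])*(1 if n=='side' else -1)
    for d in viewer.find_in('tin',p):
        w=W[int(d['xy'][1]),int(d['xy'][0])]; print(n,np.round(d['xy']),round(d['conf'],2),w.round(3))
    m=reg(W,.45,.65,-.16,.0,.034,.052);P=W[m]
    if len(P)>20: print('lid',len(P),P.mean(0).round(4),cv2.minEnclosingCircle((P[:,:2]*1000).astype(np.float32)))
    m=reg(W,.35,.56,.28,.5,.0,.010);P=W[m];m=reg(W,.35,.56,.28,.5,.013,.027);P=W[m];print('tray wall',P.mean(0).round(4),cv2.minAreaRect((P[:,:2]*1000).astype(np.float32)))
    P=W[reg(W,.35,.70,-.40,-.1,.125,.14)];print('keeper grip',P.mean(0).round(4) if len(P) else None)
plan([])
E
python3 tin.py
```

```text
side [346. 224.] 0.79 [ 0.326 -0.136  0.043]
side [279. 216.] 0.57 [ 0.524 -0.031  0.036]
side [276. 154.] 0.55 [ 0.72  -0.251  0.038]
side [312. 189.] 0.55 [ 0.526 -0.223  0.002]
lid 230 [ 0.5319 -0.0332  0.0409] ((533.5882568359375, -35.38090133666992), 36.08257293701172)
tray wall [0.4572 0.3987 0.018 ] ((458.44842529296875, 395.4403991699219), (155.0999298095703, 155.05921936035156), 84.83049011230469)
keeper grip [ 0.5246 -0.2366  0.131 ]
top [282. 212.] 0.76 [ 0.531 -0.025  0.047]
top [349. 161.] 0.54 [ 0.725 -0.253  0.042]
lid 265 [ 0.5316 -0.032   0.0439] ((531.7606201171875, -32.73519515991211), 32.926795959472656)
tray wall [0.4585 0.3971 0.0192] ((457.77984619140625, 384.3031005859375), (175.628173828125, 217.47006225585938), 4.232942581176758)
keeper grip None
t 54.92 tcp [ 0.5243 -0.2416  0.1992] tx [0.993 0.119 0.002] tz [ 0.002  0.    -1.   ] grip 1.0 F [-0.6 -0.2 -0.5] q [-0.45  0.39  1.76  0.    0.98 -0.57]
```

The tin was knocked to (0.532,-0.033) while I worked, and it now sits near the stand edge. I'm going for it with the jaws along x.

```bash
python3 -c "
from pl import *
plan([((.5318,-.0325,.12),YR,0),((.5318,-.0325,.012),YR,0),((.5318,-.0325,.16),YR,0),((.458,.395,.16),YR,0),((.458,.395,.02),YR,0)])"
```

```text
t 54.92 tcp [ 0.5243 -0.2416  0.1992] tx [0.993 0.119 0.002] tz [ 0.002  0.    -1.   ] grip 1.0 F [-0.6 -0.2 -0.5] q [-0.45  0.39  1.76  0.    0.98 -0.57]
rot [ 0.    -0.002 -0.   ] 1 shift [  32.5 -206.7   79.2] 6
rot [0. 0. 0.] 0 shift [  0.   0. 108.] 3
rot [0. 0. 0.] 0 shift [   0.    0. -148.] 4
rot [0. 0. 0.] 0 shift [ -22.1 -433.3    0. ] 11
rot [0. 0. 0.] 0 shift [  0.   0. 140.] 4
```

Request:
{"name": "play_rows", "arguments": {"delta_pos": [[5.4,-34.5,0],[5.4,-34.5,10],[5.4,-34.5,15],[5.4,-34.5,15],[5.4,-34.5,20],[5.4,-34.5,19],[0,0,0],[0,0,0],[0,0,0]], "delta_rot": [[0,0,0],[0,0,0],[0,0,0],[0,0,0],[0,0,0],[0,0,0],[0,0,0],[0,0,0],[0,0,0]]}}

```text
time_s: 55.67
tool_pos: [0.5321, -0.0324, 0.12]
eef_rot: [0.998, 0.06, 0.001, 0.0]
ft_force: [0.5, -0.6, 0.5]
grip_width: 0.999
```

```bash
python3 -c "
from pl import *
plan([((.5318,-.0325,.012),YR,0)])
from h import *
p=shot('side');a=p['img'][170:270,220:340,::-1];cv2.imwrite('pics/k1.png',cv2.resize(a,None,fx=6,fy=6,interpolation=2))"
```

```text
t 55.67 tcp [ 0.5321 -0.0324  0.12  ] tx [0.993 0.121 0.001] tz [ 0.001 -0.    -1.   ] grip 0.999 F [ 0.5 -0.6  0.5] q [-0.08  0.45  1.91 -0.    0.78 -0.2 ]
rot [ 0.001 -0.001  0.001] 1 shift [ -0.3   0.  108. ] 3
```

View pics/k1.png

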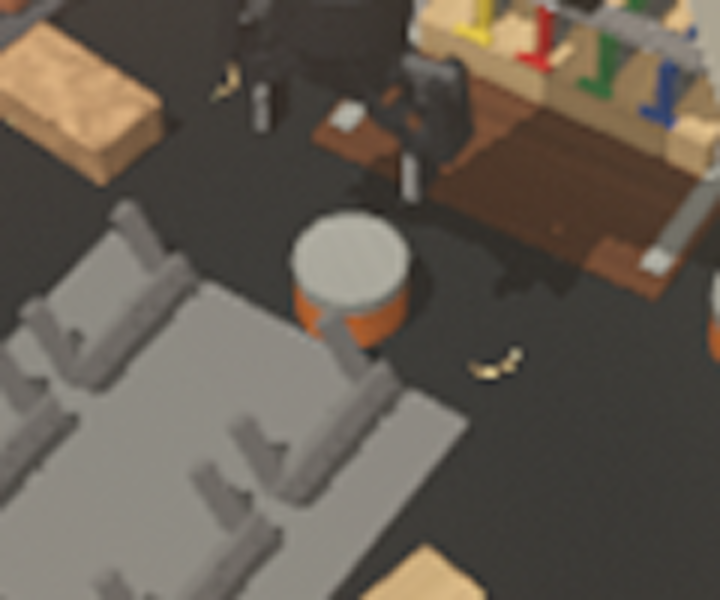

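The fingers straddle the tin: lid at (350,260), fingertips at (262,110) and (410,180). The stand ribs are clear. Descending and gripping.

Request:
{"name": "play_rows", "arguments": {"delta_pos": [[0,0,25],[0,0,25],[0,0,25],[0,0,20],[0,0,12],[0,0,0],[0,0,0]], "delta_rot": [[0,0,0],[0,0,0],[0,0,0],[0,0,0],[0,0,0],[0,0,0],[0,0,0]]}}

```text
time_s: 56.3
tool_pos: [0.533, -0.0332, 0.014]
eef_rot: [0.998, 0.059, 0.001, 0.0]
ft_force: [0.2, -0.3, 0.5]
grip_width: 1.004
```

Request:
{"name": "play_rows", "arguments": {"delta_pos": [[0,0,0],[0,0,0],[0,0,0],[0,0,0],[0,0,0],[0,0,0]], "delta_rot": [[0,0,0],[0,0,0],[0,0,0],[0,0,0],[0,0,0],[0,0,0]], "gripper": 0, "squeeze": 40}}

```text
time_s: 56.8
tool_pos: [0.5338, -0.0327, 0.0155]
eef_rot: [0.998, 0.06, 0.003, 0.001]
ft_force: [-1.1, -2.4, 5.2]
grip_width: 0.735
```

Request:
{"name": "play_rows", "arguments": {"delta_pos": [[0,0,-15],[0,0,-25],[0,0,-30],[0,0,-40],[0,0,-40],[0,0,0],[0,0,0]], "delta_rot": [[0,0,0],[0,0,0],[0,0,0],[0,0,0],[0,0,0],[0,0,0],[0,0,0]]}}

```text
time_s: 57.38
tool_pos: [0.5343, -0.0324, 0.1671]
eef_rot: [0.998, 0.06, 0.005, 0.001]
ft_force: [-0.6, 0.4, -2.2]
grip_width: 0.733
```

```bash
python3 -c "
from pl import *
plan([((.458,.395,.16),YR,0)])"
```

```text
t 57.38 tcp [ 0.5343 -0.0324  0.1671] tx [0.993 0.12  0.01 ] tz [ 0.01  -0.001 -1.   ] grip 0.733 F [-0.6  0.4 -2.2] q [-0.08  0.38  1.88 -0.    0.87 -0.2 ]
rot [ 0.002 -0.01   0.   ] 1 shift [ -24.6 -433.5    7.1] 11
```

Request:
{"name": "play_rows", "arguments": {"delta_pos": [[-2,-36.1,0],[-2,-36.1,0],[-2,-36.1,0],[-2,-36.1,0],[-2,-36.1,0],[-2,-36.1,0],[-2,-36.1,0],[-2,-36.1,0],[-2,-36.1,0],[-2,-36.1,0]], "delta_rot": [[0.002,-0.008,0],[0,0,0],[0,0,0],[0,0,0],[0,0,0],[0,0,0],[0,0,0],[0,0,0],[0,0,0],[0,0,0]]}}

```text
time_s: 58.22
tool_pos: [0.4676, 0.3248, 0.1627]
eef_rot: [0.998, 0.06, -0.004, 0.0]
ft_force: [0.0, 0.2, -1.0]
grip_width: 0.736
```

Request:
{"name": "play_rows", "arguments": {"delta_pos": [[-2,-36.1,0],[-2,-36.1,0],[0,0,0],[0,0,0],[0,0,35],[0,0,35],[0,0,30],[0,0,20],[0,0,0],[0,0,0]], "delta_rot": [[0,0,0],[0,0,0],[0,0,0],[0,0,0],[0,0,0],[0,0,0],[0,0,0],[0,0,0],[0,0,0],[0,0,0]]}}

```text
time_s: 59.05
tool_pos: [0.4552, 0.393, 0.043]
eef_rot: [0.998, 0.059, -0.004, 0.001]
ft_force: [0.6, 0.1, -1.2]
grip_width: 0.739
```

Request:
{"name": "play_rows", "arguments": {"delta_pos": [[0,0,0],[0,0,12],[0,0,0],[0,0,0]], "delta_rot": [[0,0,0],[0,0,0],[0,0,0],[0,0,0]]}}

```text
time_s: 59.38
tool_pos: [0.4561, 0.3949, 0.0327]
eef_rot: [0.998, 0.06, -0.002, -0.001]
ft_force: [-0.2, -0.4, -3.0]
grip_width: 0.737
```

Request:
{"name": "play_rows", "arguments": {"delta_pos": [[0,0,5],[0,0,4],[0,0,0],[0,0,0]], "delta_rot": [[0,0,0],[0,0,0],[0,0,0],[0,0,0]]}}

```text
time_s: 59.72
tool_pos: [0.4558, 0.3949, 0.0232]
eef_rot: [0.998, 0.06, -0.003, -0.0]
ft_force: [0.3, 0.1, -1.8]
grip_width: 0.734
```

Request:
{"name": "play_rows", "arguments": {"delta_pos": [[0,0,1.5],[0,0,0],[0,0,0]], "delta_rot": [[0,0,0],[0,0,0],[0,0,0]]}}

```text
time_s: 59.97
tool_pos: [0.456, 0.395, 0.022]
eef_rot: [0.998, 0.06, -0.003, -0.001]
ft_force: [1.1, -0.5, -2.4]
grip_width: 0.738
```

Request:
{"name": "play_rows", "arguments": {"delta_pos": [[0,0,1],[0,0,0],[0,0,0]], "delta_rot": [[0,0,0],[0,0,0],[0,0,0]]}}

```text
time_s: 60.22
tool_pos: [0.4559, 0.395, 0.0209]
eef_rot: [0.998, 0.06, -0.003, -0.0]
ft_force: [0.2, -0.2, -1.6]
grip_width: 0.739
```

Request:
{"name": "play_rows", "arguments": {"delta_pos": [[0,0,1],[0,0,0],[0,0,0]], "delta_rot": [[0,0,0],[0,0,0],[0,0,0]]}}

```text
time_s: 60.47
tool_pos: [0.456, 0.3951, 0.0208]
eef_rot: [0.998, 0.06, -0.002, -0.001]
ft_force: [-2.9, -2.0, 7.1]
grip_width: 0.737
```

The tin is on the tray floor. I release, rise and move away, then check.

Request:
{"name": "play_rows", "arguments": {"delta_pos": [[0,0,0],[0,0,0],[0,0,0],[0,0,0],[0,0,-25],[0,0,-35],[0,0,-35],[0,0,-35],[0,0,-35],[0,0,-20]], "delta_rot": [[0,0,0],[0,0,0],[0,0,0],[0,0,0],[0,0,0],[0,0,0],[0,0,0],[0,0,0],[0,0,0],[0,0,0]], "gripper": 1}}

```text
time_s: 61.3
tool_pos: [0.4581, 0.3958, 0.2091]
eef_rot: [0.998, 0.06, -0.001, -0.002]
ft_force: [1.2, 0.5, 0.1]
grip_width: 1.001
```

Request:
{"name": "play_rows", "arguments": {"delta_pos": [[0,0,0],[0,0,0],[0,0,0],[0,0,0],[0,0,0],[0,0,0]], "delta_rot": [[0,0,0],[0,0,0],[0,0,0],[0,0,0],[0,0,0],[0,0,0]]}}

```text
time_s: 61.8
tool_pos: [0.4564, 0.3945, 0.2036]
eef_rot: [0.998, 0.06, -0.003, 0.0]
ft_force: [-0.6, -0.9, -0.6]
grip_width: 1.001
```

Run:
```python
from held import *
plan([])
for n in('side','top'):
    s=1 if n=='side' else -1
    p=shot(n,'end_'+n);W=cloud(p)+np.array([.002,-.002,-.001])*s
    P=W[reg(W,.38,.54,.32,.47,.038,.056)];print(n,'tin lid',len(P),P.mean(0).round(4) if len(P) else '', P[:,2].std().round(4) if len(P) else '')
    P=W[reg(W,.35,.70,-.40,-.1,.125,.14)]
    if len(P): 
        d=P.mean(0)[:2]-RO; print('keeper',(-d[0]*np.sin(YR)+d[1]*np.cos(YR)-.0475).round(4))
    for c in SX:
        Q=W.reshape(-1,3);d=Q[:,:2]-slot(c,0)[:2];Q=np.c_[d[:,0]*np.cos(YR)+d[:,1]*np.sin(YR),-d[:,0]*np.sin(YR)+d[:,1]*np.cos(YR),Q[:,2]]
        Q=Q[(abs(Q[:,0])<.012)&(Q[:,1]<.036)&(Q[:,1]>-.07)&(Q[:,2]>.055)&(Q[:,2]<.095)]
        if len(Q)>10: print(c,len(Q),'x',np.median(Q[:,0]).round(4),'z',np.percentile(Q[:,2],85).round(4),'ymin',np.percentile(Q[:,1],2).round(4))
    for l in('cork_block','mug','screwdriver','offcut'): print(l,[(np.round(d['xy']).tolist(),round(d['conf'],2)) for d in viewer.find_in(l,p)[:1]])
a=cv2.imread('pics/end_side.png')[110:390,120:420];cv2.imwrite('pics/end_v.png',cv2.resize(a,None,fx=2.1,fy=2.1,interpolation=2))
```

```text
t 61.8 tcp [0.4564 0.3945 0.2036] tx [ 0.993  0.12  -0.007] tz [-0.007 -0.001 -1.   ] grip 1.001 F [-0.6 -0.9 -0.6] q [0.69 0.43 1.7  0.   1.02 0.57]
side tin lid 361 [0.4558 0.3945 0.0456] 0.0034
green 31 x -0.0012 z 0.0725 ymin -0.0191
cork_block [([322.0, 179.0], 0.7)]
mug [([144.0, 285.0], 0.68)]
screwdriver []
offcut [([280.0, 277.0], 0.9)]
top tin lid 168 [0.4584 0.3842 0.0485] 0.0037
keeper 0.0032
blue 82 x 0.0003 z 0.077 ymin -0.0463
green 89 x -0.0005 z 0.0786 ymin -0.05
red 90 x -0.0002 z 0.0782 ymin -0.0507
yellow 96 x -0.0018 z 0.0766 ymin -0.0502
cork_block [([286.0, 151.0], 0.65)]
mug [([151.0, 166.0], 0.94)]
screwdriver [([416.0, 266.0], 0.49)]
offcut [([230.0, 258.0], 0.88)]
```

View pics/end_v.png

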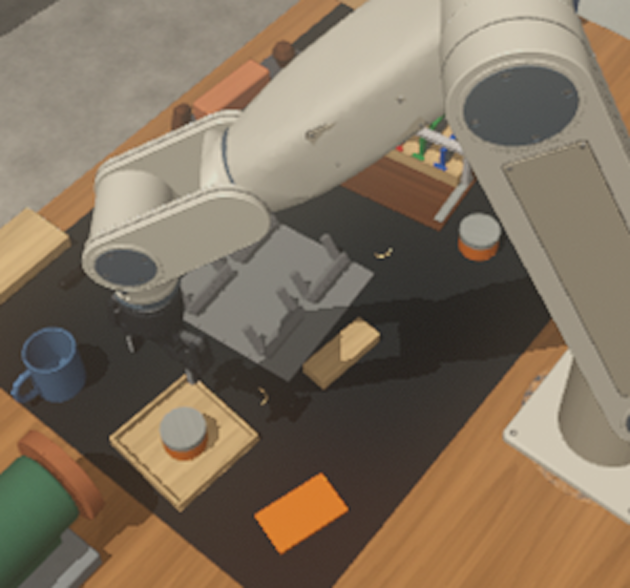

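The tin stands near the tray centre, the mug and offcut have not moved, and the keeper moved back by about 6 mm from its initial ~6.7 mm opening, so it is within about 1 mm of closed. I'm handing in.

```bash
python3 -c "
from workcell import robot
print(robot.close_job())"
```

```text
the job is handed in; nothing more can be done
None
```

I handed the job in at about 62 s. All four plates are in their own slots, the keeper is closed over them, and the tin stands in the tray. No verdict was reported.

- **Keeper:** I slid it open to its stop and, after loading, closed to its other stop, a travel of 70.2 mm. The cameras read it at about 3 mm raw. Against the starting picture it is within about 1 mm of closed, and the limit is 6 mm.
- **Plates:** Each one touched the slot floor with a clear rise in force. In the side view before closing, their tops were at 74–75 mm, within 2.5 mm of centre across and level to about 0.01 rad. The top camera reads the tops 2–4 mm higher, which is its usual height error.
- **Trouble while loading:** Green first caught on the slot's end and tipped in the grip, so I lifted it out, levelled it and reseated it. Blue had also tipped slightly in the grip and was levelled before it went in.
- **Tin:** It was the leftmost of the three look-alikes. It was knocked about 4 cm aside during the run, so I located it again before picking it up. It stands upright within about 1 cm of the tray's middle. The two cameras differ by 10 mm along y because the arm hid part of it in the top view.
- **Bystanders:** The mug, offcut, cork block and screwdriver still show within a few pixels of their starting places in the top view. In the last side view the screwdriver was not found and the cork block was reported in the wrong place, because the arm blocked that camera.

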